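# Stack the strainer discs on their stand and lock the keeper with key and pin

## Robot

A 6-joint arm with a two-finger parallel gripper is mounted at the origin on a cart in front of the work surface, level with it; the furniture and walls round the work are solid. World frame = base frame: x ahead of the robot, y to its left, z up, the work surface at z = 0. Lengths are in m, angles in rad, forces in N, time in s.
With the tool pointing down it reaches from about 0.35 to 0.775 m from the base axis. Payload 5.5 kg.
Tool frame: the origin (TCP) lies between the finger pads; the fingertips stand env.nose_length ahead of it and the grasp point (between the pads) lies 8 mm behind it (env.nose_length is the distance from the TCP to the fingertips, in m); z points along the fingers, y is the direction in which the jaws open and shut (so a half turn about z gives the same grasp; the last joint's range is limited). The gripper opens to 85 mm and grips with 20 to 120 N. Pads are 22 mm wide; open, the fingers measure 114 mm over their backs; the gripper's body (76 mm by 85 mm) begins 54 mm behind the grasp point. The pads swing forward as they close: fully open they stand 13 mm farther back than shut.
Start: joints at [1.004, 0.313, 0.046, 1.304, 0, 1.431], TCP at [0.238, 0.523, 0.242] pointing down, gripper open.
Joint ranges: [-2.76, 2.76], [-0.86, 1.69], [-1.03, 1.26], [-2.2, 2.34], [-1.47, 1.5], [-3.14, 3.14]. Speed limits (rad/s): [2.57, 2.57, 3.14, 3.14, 3.14, 3.14].

## Interface

Orientations are given as a unit quaternion [w, x, y, z].
In Python, from workcell import env gives the robot as it stands. The module is installed in compiled form; this text tells all that it offers.
- The arm moves only by the shell command python3 -m creep 'ROWS' [FORCE]. ROWS is a JSON object of lists of equal length, an entry for each row: "hand": the finger opening in mm, from 0 to 85.4; "delta_pos": the shift along the tool's x, y, z scaled (see below), a list of three; "turn": the turn about the tool's z scaled (see below). In form: {"hand": [hand, ...], "delta_pos": [[dx, dy, dz], ...], "turn": [turn, ...]}. A call has exactly 5 rows; each row shifts and turns the commanded pose from where the row before left it, along the tool's axes as they then stand; what a row does not reach is not made up. The controller multiplies each number of a shift by 0.8 m and each number of a turn by 5 degrees. A row lasts 1/12 s, in which the tool goes at most 41.7 mm and 7.16 degrees, less where a joint would pass 70% of its speed; a pose out of reach is approached as far as the arm can. A call with a number of a shift or a turn outside -1 to 1 is refused whole. A call with a gripper value outside its range is refused whole. The fingers move at their own pace and stop on an object; FORCE is the grip in N (left out, the last holds). Time passes only in rows, so rows that do not move let the fingers close, or fill a call up. It gives the time, the measured TCP pose, the force and the opening at its end, in the units of the state.
- env.get_state(): the state, without advancing time (a new reading comes with each control period).
- env.read_camera(name): name is "scene" or "top" or "wrist"; returns a dict with "pixels" (420x560x3 uint8, red, green, blue), "depth" (420x560 float32, m along the optical axis (not along the pixel's ray), 0 where there is no reading), "fx", "fy", "cx", "cy" (pixels), "origin" and "orientation" of the camera in the world. Camera axes: x right, y down, z forward; pixel columns grow to the right and rows downward; lengths in m; the calibration is good to about 2 mm. The wrist camera is an equidistant fisheye: a pixel r from the principal point sees the ray r / f radians off the axis. A picture is of the moment at which its call begins.
- env.hand_in(): hands the job in, once; it reports no verdict.
Trained networks look in the newest picture that a camera, given by its name, has taken for a name from the list of things; names that differ only in an ending like _2 or _b are one class to them, and where a whole thing is asked for, a point or a joint stands for the part that bears it (a point fixed in the world has none). Each returns a list of dicts, best first, with "score" (0 to 1); they miss things now and then, are a little off and sometimes report something else, mostly with a low value. They report only what shows in the picture. A call takes as long as a camera call. They do not tell look-alikes from the thing itself.
- env.find_in(camera, target): "location" ([row, column] in pixels, amid what is visible of it).
- env.pinpoint(camera, target): "location" ([row, column] in pixels: a listed point, or the origin of a listed thing).
The state is a dict: "clock": time; "joint_pos": joint angles; "qvel": joint speeds; "tau": joint torques, N m; "tcp_pos": TCP position; "orientation": TCP orientation; "wrist_force": force on the tool from outside, world axes, zero at the start; "ft_torque": the same for the moment, N m; "finger_gap": finger opening in m.
Only numpy, scipy, OpenCV 4.12 (cv2) and the standard library are available. Lean on these libraries where they do the work, as an engineer would, in place of code of your own. Each camera call takes 0.05 s, during which the arm holds its last target.

## Task

Load the strainer stand: stack all the strainer discs that lie on the bench centred on its round seat between the stop pins, one flat on top of another. Then take the wing key, press it into the slot of the lock head, turning it until it drops fully home, and turn it clockwise to the stop so that the keeper arm swings over the stack; leave the key in. Last, put the locking pin fully down through the hole in the tail of the arm into the block beneath. Do not knock over or shift the two dropper bottles standing near the stand.

Things in the scene. Friction and masses are not known exactly. Their poses are not given: they have to be found in the camera images.
- stand: the strainer stand, fixed: an aluminium base plate 110 (x) x 270 (y) x 8 mm, from y = -122 to 147 mm. Origin: on its underside, on the bench, midway between the round steel seat (-y) and the lock post (+y). It stands at another place and yaw each time.
- seat (a point): centre of the top face of the seat, a flat plain steel disc 90 mm in diameter, 14 mm above the bench; axes as the stand's. The underside of the first disc goes here. It lies at (0, -57.5, 14) mm in the stand's frame. Four stop pins, 10 mm thick, stand at (+-30, +-31) mm from it along the stand's x and y, up to 54 mm above the bench, 5 mm clear of a centred disc.
- lock (a point): centre of the slot's mouth on top of the lock head, 76 mm above the bench, at (0, 57.5, 76) mm in the stand's frame; axes as the stand's. The head is a square steel block 56 x 56 mm turning about the vertical through this point. The slot in its top is 32 x 16 mm, 21 mm deep, with 2 mm chamfers.
- post (a point): foot of the lock post, on the head's axis, at (0, 57.5, 8) mm in the stand's frame; axes as the stand's. The slot's direction is not reported: its long side starts 0.95 to 1.55 rad anticlockwise (from above) of the stand's x axis; 1.55 is a stop. The head turns clockwise, with a friction of 0.2 N m and no spring, to a stop with the slot along the stand's x axis: locked.
- keeper (a point): where the keeper arm's end comes when locked: over the seat's centre, 59 mm above the bench, at (0, -57.5, 59) mm in the stand's frame. The arm is a flat dark bar on the head, 59 to 67 mm above the bench, 137 mm long from the axis, 44 mm wide at most, at right angles to the slot. At the start it points to the stand's +x side, clear of the seat; locked, it clears a stack of four by 5 mm.
- key: the loose wing key, 160 g. Origin: centre of the underside of its round collar (52 mm diameter, 6 mm thick); z up. Its steel blade, 29 (key's x) x 13 (y) mm, reaches 18 mm below; it fits the slot either way round. Fully home, the origin is at lock; standing on the head across the slot, 18 mm higher. It starts upright in the key rest, yaw -0.6 to 0.6 rad.
- wing (a point): centre of the key's black plastic wing, 31 mm above the key's origin; axes as the key's. The wing is 46 (x) x 22 (y) mm and 42 mm high (10 to 52 mm above the key's origin); it can be gripped across either width.
- eye (a point): centre of the pin hole's mouth when locked, at (0, 115.5, 67) mm in the stand's frame; axes as the stand's. The upper hole is in the square end of a short tail on the head, opposite the keeper arm (59 to 67 mm high, turning with the head); the lower one, 32 mm deep, in a fixed grey block (36 x 36 mm, top 55 mm above the bench). Both are 17 mm wide, with 2 mm chamfers.
- pin: the loose locking pin, 100 g. Origin: centre of the underside of its collar (28 mm diameter, 5 mm thick); z up. Below it a steel shaft, 12 mm diameter, tapered at the foot, reaches 40 mm down; above it a square black plastic grip, 22 x 22 mm, from 5 to 45 mm above the origin. Fully home, the collar lies on the tail, the origin at eye. It starts upright in the pin rest.
- pin_rest: the pin rest, a fixed grey plastic ring 44 mm outside, 18 mm inside, 48 mm high, in which the pin hangs by its collar (the pin's origin then 48 mm above the bench). Origin: centre of its underside. Stands in another place each time.
- rest: the key rest, a fixed grey plastic ring 60 mm outside, 42 mm inside, 24 mm high, in which the key hangs by its collar (the key's origin then 24 mm above the bench). Origin: centre of its underside. Stands in another place each time.
- disc1: loose strainer disc lying flat: a white plastic rim with a dark mesh and six spokes in it, 66 mm diameter, 10 mm thick, 50 g, solid to grip across its diameter, same on all discs. Origin: centre of its underside, z up. Three or four of the four discs are present; an absent one reads None from the start.
- disc2: loose strainer disc lying flat: a white plastic rim with a dark mesh and six spokes in it, 66 mm diameter, 10 mm thick, 50 g, solid to grip across its diameter, same on all discs. Origin: centre of its underside, z up. Three or four of the four discs are present; an absent one reads None from the start.
- disc3: loose strainer disc lying flat: a white plastic rim with a dark mesh and six spokes in it, 66 mm diameter, 10 mm thick, 50 g, solid to grip across its diameter, same on all discs. Origin: centre of its underside, z up. Three or four of the four discs are present; an absent one reads None from the start.
- disc4: loose strainer disc lying flat: a white plastic rim with a dark mesh and six spokes in it, 66 mm diameter, 10 mm thick, 50 g, solid to grip across its diameter, same on all discs. Origin: centre of its underside, z up. Three or four of the four discs are present; an absent one reads None from the start.
- toner_a: a dropper bottle, bystander, 42 mm in diameter, 110 mm high, standing behind the stand. Origin: centre of its underside.
- toner_b: a dropper bottle, bystander, 42 mm in diameter, 106 mm high, standing behind the stand. Origin: centre of its underside.
Not all that is in view belongs to the job. Leave any purple look-alike of the key alone.

How it is judged:
On the way, in this order (a step that is already met when the one before it is completed fails the run):
1. all discs present lie centred in one flat stack on the seat (horizontal distance between each of disc1, disc2, disc3, disc4 and seat below 0.01 m and z of each of disc1, disc2, disc3, disc4 in the frame of seat below 0.036 m and angle between each of disc1, disc2, disc3, disc4's own z axis and vertical below 0.1 rad), for 0.2 s.
2. the key has dropped at least 8 mm into the lock head's slot (horizontal distance between key and lock below 0.005 m and z of key in the frame of lock below 0.01 m and angle between key's own z axis and vertical below 0.1 rad), for 0.2 s.
3. the key, still fully in, is turned to the stop: the keeper arm is over the stack (horizontal distance between key and lock below 0.005 m and z of key in the frame of lock below 0.004 m and angle between key's own z axis and vertical below 0.1 rad and angle between the x axis of key and the x axis of lock, either way round below 0.25 rad), for 0.2 s.
4. the pin is fully through the tail into the block (horizontal distance between pin and eye below 0.006 m and z of pin in the frame of eye between -0.005 and 0.005 m and angle between pin's own z axis and vertical below 0.15 rad), for 0.2 s.
At the end, for the whole second after the job is handed in: All discs present lie flat in one stack within 10 mm of the seat's centre, at rest; the key is upright, collar within 4 mm of the lock head, blade within 0.25 rad of the stand's x axis; the pin is upright in the hole, collar within 5 mm of the tail (sideways: key 5 mm, pin 6 mm) (all of step 1 and all of step 3 and all of step 4 and linear speed of each of disc1, disc2, disc3, disc4 below 0.03 m/s); the robot touches nothing.
It fails at once if a dropper bottle is knocked over or shifted more than 5 cm (angle between any of toner_a, toner_b's own z axis and vertical above 0.5 rad or distance of any of toner_a, toner_b from where it was at the start of the episode above 0.05 m).
Of disc1, disc2, disc3, disc4 only 3 to 4 are there at a start; the rules pass over those that are not, and their reading is None.
At some moment in a run one of disc1, disc2, disc3, disc4 may be knocked a few centimetres aside while the robot is not near it.
It also fails if it takes over 210 s, if anything falls off the work surface, if the arm or the gripper's body presses on something with over 40 N, if the wrist force passes 120 N, or if a joint passes its speed limit or range.

## Working session

There is one attempt and no reset: what is moved stays moved. The work goes in short steps, Python scripts to look and compute and a shell command to move; the robot and the scene stay as the last step left them, time stands still between calls to the robot, and variables do not carry over. Pictures are saved under pics/ and viewed, and the job is handed in when it is done.

```bash
ls; mkdir -p pics; cat > h.py <<'E'
from workcell import env
import numpy as np, cv2
from scipy.spatial.transform import Rotation as R
def rot(q): return R.from_quat([q[1],q[2],q[3],q[0]])
def ray(c,px,wrist=False):
    u=(px[1]-c["cx"])/c["fx"]; v=(px[0]-c["cy"])/c["fy"]
    if wrist:
        r=np.hypot(u,v); s=np.sin(r)/r if r>1e-9 else 1
        d=np.array([u*s,v*s,np.cos(r)])
    else: d=np.array([u,v,1.0])
    return rot(c["orientation"]).apply(d)
def atz(c,px,z,wrist=False):
    d=ray(c,px,wrist); o=np.array(c["origin"]); return o+d*(z-o[2])/d[2]
def proj(c,p):
    d=rot(c["orientation"]).inv().apply(np.array(p)-c["origin"]); return [c["cy"]+c["fy"]*d[1]/d[2],c["cx"]+c["fx"]*d[0]/d[2]]
def save(c,name,up=1.0):
    im=cv2.cvtColor(c["pixels"],cv2.COLOR_RGB2BGR); cv2.imwrite("pics/"+name,im)
E
python3 - <<'E'
from h import *
s=env.get_state(); print(s, env.nose_length)
for n in ("scene","top","wrist"):
    c=env.read_camera(n); save(c,n+"0.png"); print(n,c["fx"],c["cx"],c["cy"],c["origin"],c["orientation"])
for n in ("scene","top"):
    for t in ("stand","seat","lock","post","key","wing","eye","pin","pin_rest","rest","disc1","toner_a"):
        print(n,t,[(np.round(d["location"],1).tolist(),round(d["score"],2)) for d in env.pinpoint(n,t)][:6])
E
```

```text
pics
{'clock': 0.0, 'joint_pos': array([ 1.00441123e+00,  3.14002739e-01,  4.49808157e-02,  1.30358398e+00,
       -6.81963546e-06,  1.43120648e+00]), 'qvel': array([-0.00078421,  0.00117059,  0.00218992,  0.00163012, -0.00210107,
        0.00059411]), 'tau': array([-8.00772323e-04, -4.80623996e+01,  2.98535943e+01,  1.93607697e-02,
        8.63290870e-05,  1.10035177e-05]), 'tcp_pos': array([0.23776767, 0.52300622, 0.24140826]), 'orientation': array([-3.09587501e-04,  2.11781586e-01,  9.77316602e-01, -8.50179922e-04]), 'wrist_force': array([ 0.46576553, -0.93451547, -0.3376287 ]), 'ft_torque': array([0.06525031, 0.00620438, 0.05148641]), 'finger_gap': 0.08543840150156627} 0.011
scene 423.2684435366198 283.3849943443683 214.69298819287198 [-0.04226735 -1.06149998  0.83006306] [-0.44283694  0.84540672 -0.26979216  0.12804341]
top 438.87002473108015 279.7881332945048 209.19517096797418 [ 0.40527222 -0.17616719  1.48145214] [ 0.03961001 -0.70140818  0.71036254 -0.04292646]
wrist 325.19226210127806 280.04935888586175 206.22266631534362 [0.17177532 0.55377303 0.37435333] [0.12089474 0.831
[... 894 characters left out ...]
71.3], 0.6), ([231.3, 189.0], 0.25), ([233.0, 153.9], 0.17)]
top seat [([229.8, 189.8], 0.79)]
top lock [([237.3, 150.3], 0.79)]
top post [([237.7, 159.3], 0.89)]
top key [([176.3, 354.1], 0.77), ([260.7, 432.9], 0.62), ([244.2, 350.0], 0.55), ([257.3, 285.6], 0.55)]
top wing [([249.0, 347.2], 0.76), ([258.4, 283.7], 0.75), ([172.6, 356.8], 0.6), ([262.4, 440.2], 0.59)]
top eye [([238.8, 135.8], 0.97)]
top pin [([252.1, 246.4], 0.41)]
top pin_rest [([250.3, 245.9], 0.41)]
top rest [([241.9, 344.2], 0.39)]
top disc1 [([208.5, 316.9], 0.77), ([251.7, 318.1], 0.65), ([210.0, 354.8], 0.53)]
top toner_a [([165.3, 161.7], 0.77), ([167.6, 192.8], 0.6), ([232.3, 172.9], 0.42), ([229.7, 187.8], 0.3)]
```

View pics/scene0.png

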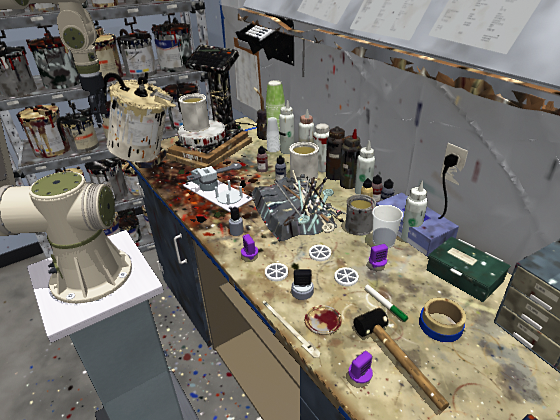

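View pics/top0.png

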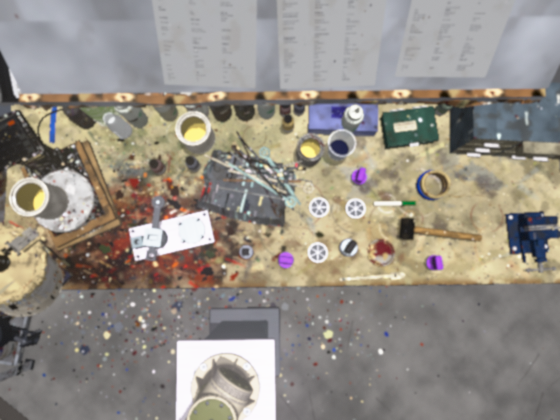

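View pics/wrist0.png

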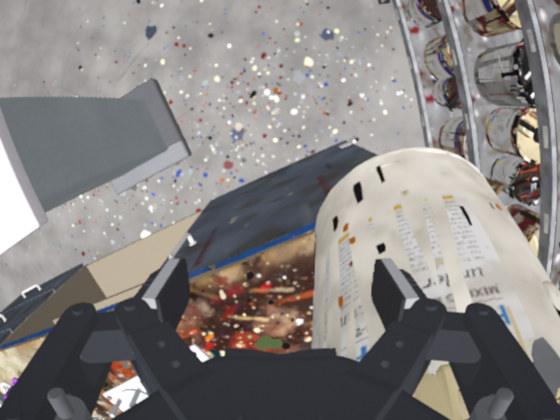

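The top view shows three discs at (208,319), (208,356) and (252,318). The black key stands at (247,349), the pin at (252,246) and the stand at (235,172). Key candidates: purple look-alikes at (177,358), (260,286) and (262,434), and the black-winged one at (247,349), which I choose. I'll check it in close crops.

```bash
python3 - <<'E'
from h import *
c=env.read_camera("top"); im=cv2.cvtColor(c["pixels"],cv2.COLOR_RGB2BGR)
a=cv2.resize(im[140:280,110:270],None,fx=5,fy=5,interpolation=cv2.INTER_CUBIC)[:, :800]; cv2.imwrite("pics/t_stand.png",a[:600])
b=cv2.resize(im[185:275,235:375],None,fx=5,fy=5,interpolation=cv2.INTER_CUBIC); cv2.imwrite("pics/t_obj.png",b)
hsv=cv2.cvtColor(im,cv2.COLOR_BGR2HSV)
# depth heights
def P(px):
    z=c["depth"][int(px[0]),int(px[1])]; d=np.array([(px[1]-c["cx"])/c["fx"],(px[0]-c["cy"])/c["fy"],1])*z
    return rot(c["orientation"]).apply(d)+c["origin"]
H=np.zeros(c["depth"].shape)
ii,jj=np.mgrid[0:420,0:560]
d=np.stack([(jj-c["cx"])/c["fx"],(ii-c["cy"])/c["fy"],np.ones_like(H)],-1)*c["depth"][...,None]
W=rot(c["orientation"]).apply(d.reshape(-1,3)).reshape(420,560,3)+c["origin"]
np.save("W.npy",W)
for px in [(208,319),(208,356),(252,318),(247,349),(252,246),(235,172),(235,160),(230,195),(260,240)]: print(px,W[px].round(3))
# discs : height mask
h=W[...,2]
for (r,cc,z0,z1) in [(208,319,.006,.03),(208,356,.006,.03),(252,318,.006,.03),(247,349,.02,.1),(252,246,.03,.12)]:
    sub=np.zeros(h.shape,bool); sub[r-14:r+15,cc-14:cc+15]=1
    m=sub&(h>z0)&(h<z1); p=W[m]; print(m.sum(),p.mean(0).round(4),((p.min(0)+p.max(0))/2).round(4),(p.max(0)-p.min(0)).round(3))
E
```

```text
(208, 319) [ 0.58  -0.317  0.009]
(208, 356) [ 0.578 -0.441  0.012]
(252, 318) [ 0.432 -0.31   0.007]
(247, 349) [ 0.446 -0.404  0.072]
(252, 246) [ 0.434 -0.076  0.093]
(235, 172) [0.495 0.178 0.009]
(235, 160) [0.492 0.199 0.08 ]
(230, 195) [0.511 0.1   0.016]
(260, 240) [ 0.409 -0.048 -0.004]
272 [ 0.5818 -0.3141  0.01  ] [ 0.5808 -0.3175  0.0124] [0.096 0.095 0.013]
266 [ 0.5776 -0.4385  0.0097] [ 0.5791 -0.4428  0.0135] [0.096 0.096 0.015]
274 [ 0.4322 -0.3068  0.0101] [ 0.4331 -0.3068  0.0129] [0.093 0.085 0.014]
249 [ 0.4456 -0.405   0.0488] [ 0.4457 -0.4099  0.0525] [0.056 0.057 0.063]
144 [ 0.4346 -0.0725  0.0642] [ 0.4348 -0.0707  0.0684] [0.039 0.043 0.066]
```

```bash
python3 - <<'E'
from h import *
c=env.read_camera("scene"); im=cv2.cvtColor(c["pixels"],cv2.COLOR_RGB2BGR)
cv2.imwrite("pics/s_stand.png",cv2.resize(im[130:240,180:320],None,fx=5,fy=5,interpolation=cv2.INTER_CUBIC))
cv2.imwrite("pics/s_obj.png",cv2.resize(im[210:310,220:380],None,fx=5,fy=5,interpolation=cv2.INTER_CUBIC))
E
```

```text
(no output)
```

View pics/t_stand.png

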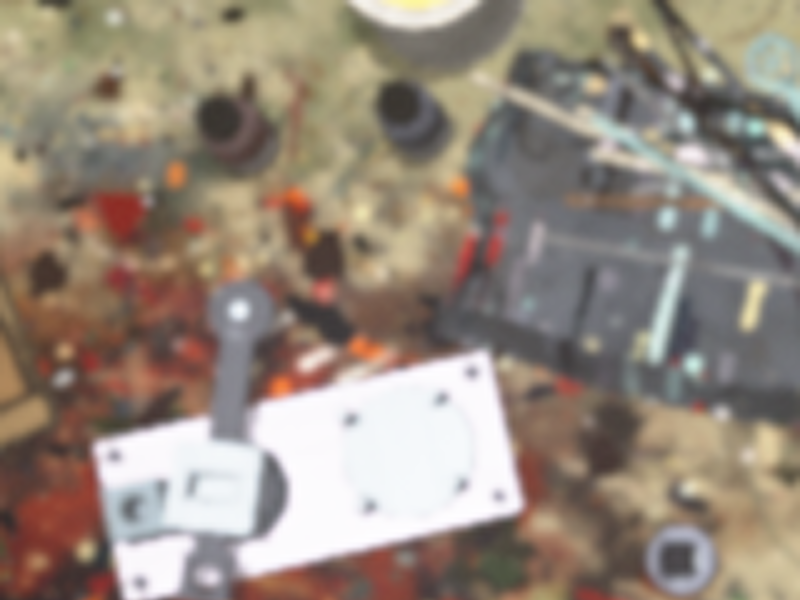

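View pics/t_obj.png

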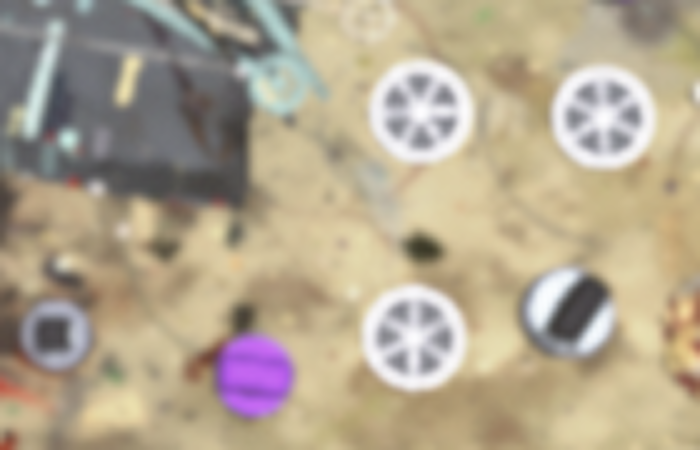

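View pics/s_stand.png

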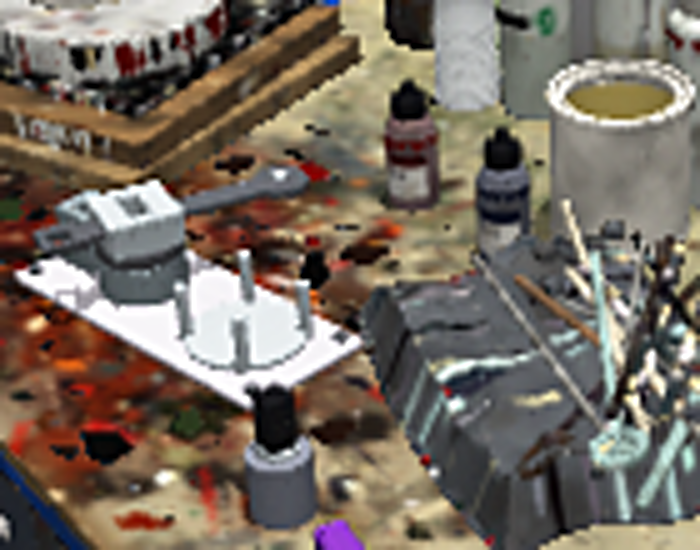

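View pics/s_obj.png

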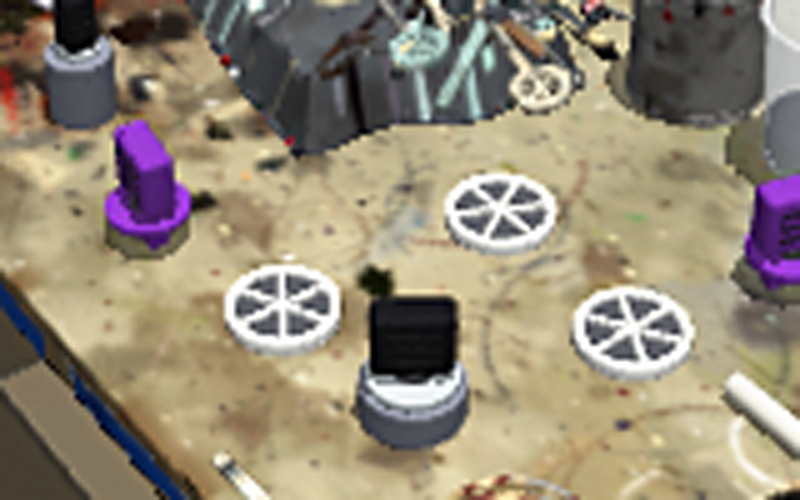

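Three discs are present, so disc count is 3. The black-winged key on the grey rest at top (247,349) is the real one, because the look-alikes are all purple. Next come the exact measurements.

```bash
cat > meas.py <<'E'
from h import *
def discs(c,roi=(180,290,290,380),z=.010):
    im=c["pixels"].astype(int); m=((im.min(2)>205)).astype(np.uint8)
    M=np.zeros_like(m); r0,r1,c0,c1=roi; M[r0:r1,c0:c1]=m[r0:r1,c0:c1]
    cs,_=cv2.findContours(M,cv2.RETR_EXTERNAL,cv2.CHAIN_APPROX_NONE); out=[]
    for k in cs:
        if cv2.contourArea(k)<150: continue
        (x,y),r=cv2.minEnclosingCircle(k); mm=cv2.moments(cv2.convexHull(k))
        px=(mm["m01"]/mm["m00"],mm["m10"]/mm["m00"]); out.append((np.round(px,1).tolist(),round(r,1),atz(c,px,z).round(4)))
    return out
E
python3 - <<'E'
from meas import *
c=env.read_camera("top")
for o in discs(c): print(o)
im=c["pixels"].astype(int); m=(im.min(2)>180).astype(np.uint8); M=m*0; M[195:275,120:220]=m[195:275,120:220]
M=cv2.morphologyEx(M,cv2.MORPH_OPEN,np.ones((3,3)))
cs,_=cv2.findContours(M,cv2.RETR_EXTERNAL,cv2.CHAIN_APPROX_NONE); k=max(cs,key=cv2.contourArea)
vis=cv2.cvtColor(c["pixels"],cv2.COLOR_RGB2BGR); 
hull=cv2.convexHull(np.vstack([q for q in cs if cv2.contourArea(q)>100]))
rect=cv2.minAreaRect(hull); box=cv2.boxPoints(rect); print(rect,box.tolist())
w=np.array([atz(c,(b[1],b[0]),.008) for b in box]); print(w.round(4))
for i in range(4): print(np.linalg.norm(w[i]-w[(i+1)%4]).round(4), np.arctan2(*(w[(i+1)%4]-w[i])[[1,0]]).round(4))
cv2.polylines(vis,[np.int32(np.round(box*1))],True,(0,255,0),1)
cv2.drawContours(vis,cs,-1,(0,0,255),1)
cv2.imwrite("pics/fit.png",cv2.resize(vis[180:290,110:240],None,fx=5,fy=5,interpolation=cv2.INTER_NEAREST))
# pin, key
print("scene calls")
for t in ("seat","lock","eye","pin","key","wing","rest","pin_rest"):
    for z in [dict(seat=.014,lock=.076,eye=.067,pin=.048,key=.024,wing=.055,rest=0,pin_rest=0)[t]]:
        print(t,[(atz(c,d["location"],z).round(3)[:2].tolist(),round(d["score"],2)) for d in env.pinpoint("top",t)])
E
```

```text
([252.0, 317.4], 10.4, array([ 0.4325, -0.308 ,  0.01  ]))
([207.7, 355.3], 10.2, array([ 0.5796, -0.4394,  0.01  ]))
([206.8, 318.8], 10.3, array([ 0.5843, -0.3163,  0.01  ]))
((170.86630249023438, 234.04977416992188), (34.82231521606445, 81.9598388671875), 76.70142364501953) [[126.98026275634766, 226.53192138671875], [206.74232482910156, 207.6790771484375], [214.75234985351562, 241.567626953125], [134.9902801513672, 260.42047119140625]]
[[0.5258 0.33   0.008 ]
 [0.5863 0.0626 0.008 ]
 [0.4716 0.035  0.008 ]
 [0.4123 0.3002 0.008 ]]
0.2742 -1.3483
0.1179 -2.9058
0.2717 1.7908
0.1173 0.2564
scene calls
seat [([0.508, 0.106], 0.55)]
lock [([0.493, 0.222], 0.6)]
eye [([0.479, 0.282], 0.6)]
pin [([0.441, -0.071], 0.5), ([0.484, 0.284], 0.45)]
key [([0.689, -0.455], 0.63), ([0.458, -0.417], 0.57), ([0.399, -0.688], 0.56), ([0.415, -0.202], 0.47)]
wing [([0.452, -0.412], 0.66), ([0.686, -0.438], 0.61), ([0.401, -0.196], 0.56), ([0.393, -0.698], 0.46)]
rest [([0.452, -0.403], 0.53)]
pin_rest [([0.505, 0.108], 0.54), ([0.437, -0.066], 0.46)]
```

View pics/fit.png

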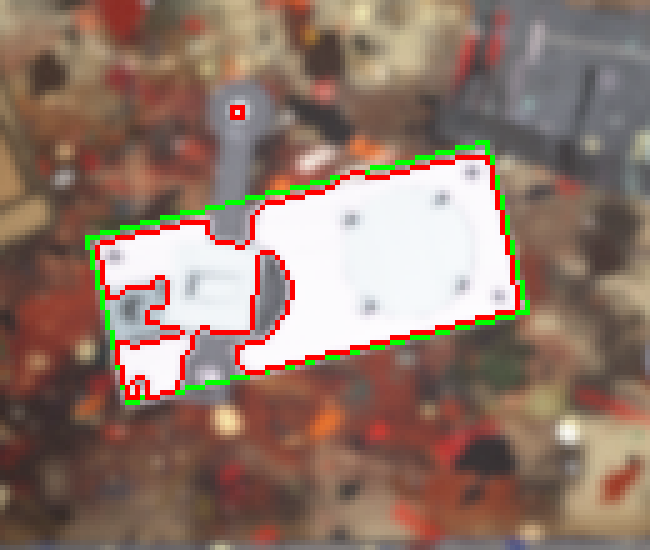

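Measurements: the discs are at about (.4325,-.308), (.580,-.439) and (.584,-.316), all within reach and at the right height. The stand centre is about (.497,.17) with yaw ≈0.23. I'll write a planner that only works out row numbers, then move.

```bash
cat > plan.py <<'E'
import sys
from h import *
# usage: plan.py x y z yaw(tool-y angle) [x y z yaw ...]   prints needed rows
def st():
    s=env.get_state(); r=rot(s["orientation"]); y=r.apply([0,1,0]); return s,np.array(s["tcp_pos"]),np.arctan2(y[1],y[0])
if __name__=="__main__":
    s,p,yaw=st(); a=list(map(float,sys.argv[1:]))
    print("now",p.round(4),"yaw",round(yaw,4),"t",round(s["clock"],2),"gap",round(s["finger_gap"]*1000,1),"F",np.round(s["wrist_force"],1))
    for i in range(0,len(a),4):
        t=np.array(a[i:i+3]); ty=a[i+3]; dyaw=(ty-yaw+np.pi)%(2*np.pi)-np.pi
        n=max(int(np.ceil(np.linalg.norm(t-p)/.036)),int(np.ceil(abs(np.degrees(dyaw))/5)),1); n5=int(np.ceil(n/5)*5)
        print("-> ",t,ty,"rows",n5,"turn total(units)",round(-np.degrees(dyaw)/5,3)); 
        out=[]
        for k in range(n5):
            d=(t-p)/n5; x=np.array([-np.sin(yaw),np.cos(yaw)]); y=np.array([np.cos(yaw),np.sin(yaw)])
            v=np.array([d[:2]@x,d[:2]@y,-d[2]])/.8; dt=-np.degrees(dyaw)/5/n5
            out.append("[%.4f,%.4f,%.4f] t %.3f"%(v[0],v[1],v[2],dt)); yaw+=dyaw/n5
        p=t; yaw=ty
        if abs(dyaw)<1e-3: print("   x%d"%n5,out[0])
        else: print("   "+"\n   ".join(out))
E
python3 plan.py .36 .2 .24 .56  .4325 -.308 .24 .225
```

```text
now [0.2381 0.5234 0.2423] yaw 1.144 t 1.9 gap 85.4 F [-0.   0.   0.9]
->  [0.36 0.2  0.24] 0.56 rows 10 turn total(units) 6.692
   [-0.0306,-0.0305,0.0003] t 0.669
   [-0.0323,-0.0287,0.0003] t 0.669
   [-0.0340,-0.0267,0.0003] t 0.669
   [-0.0355,-0.0247,0.0003] t 0.669
   [-0.0368,-0.0226,0.0003] t 0.669
   [-0.0381,-0.0204,0.0003] t 0.669
   [-0.0392,-0.0181,0.0003] t 0.669
   [-0.0402,-0.0158,0.0003] t 0.669
   [-0.0411,-0.0134,0.0003] t 0.669
   [-0.0418,-0.0110,0.0003] t 0.669
->  [ 0.4325 -0.308   0.24  ] 0.225 rows 15 turn total(units) 3.839
   [-0.0391,-0.0174,-0.0000] t 0.256
   [-0.0395,-0.0165,-0.0000] t 0.256
   [-0.0398,-0.0156,-0.0000] t 0.256
   [-0.0402,-0.0147,-0.0000] t 0.256
   [-0.0405,-0.0138,-0.0000] t 0.256
   [-0.0408,-0.0129,-0.0000] t 0.256
   [-0.0410,-0.0120,-0.0000] t 0.256
   [-0.0413,-0.0111,-0.0000] t 0.256
   [-0.0415,-0.0101,-0.0000] t 0.256
   [-0.0418,-0.0092,-0.0000] t 0.256
   [-0.0420,-0.0083,-0.0000] t 0.256
   [-0.0421,-0.0073,-0.0000] t 0.256
   [-0.0423,-0.0064,-0.0000] t 0.256
   [-0.0424,-0.0055,-0.0000] t 0.256
   [-0.0425,-0.0045,-0.0000] t 0.256
```

```bash
python3 -m creep '{"hand":[85,85,85,85,85],"delta_pos":[[-0.0306,-0.0305,0],[-0.0323,-0.0287,0],[-0.034,-0.0267,0],[-0.0355,-0.0247,0],[-0.0368,-0.0226,0]],"turn":[0.67,0.67,0.67,0.67,0.67]}' 40
python3 plan.py
```

```text
clock: 2.32
tcp_pos: [0.2991, 0.3603, 0.2423]
orientation: [0.0, 0.353, 0.936, 0.0]
wrist_force: [1.8, 0.4, -0.0]
finger_gap: 0.0853
now [0.2991 0.3603 0.2423] yaw 0.8495 t 2.32 gap 85.3 F [ 1.8  0.4 -0. ]
```

```bash
python3 -m creep '{"hand":[85,85,85,85,85],"delta_pos":[[-0.038,-0.0204,0],[-0.0392,-0.018,0],[-0.04,-0.0158,0],[-0.041,-0.0134,0],[-0.0418,-0.011,0]],"turn":[0.67,0.67,0.67,0.67,0.67]}' >/dev/null
python3 -m creep '{"hand":[85,85,85,85,85],"delta_pos":[[-0.039,-0.0174,0],[-0.0395,-0.0165,0],[-0.0398,-0.0156,0],[-0.04,-0.0147,0],[-0.0405,-0.0138,0]],"turn":[0.26,0.26,0.26,0.26,0.26]}' >/dev/null
python3 -m creep '{"hand":[85,85,85,85,85],"delta_pos":[[-0.0408,-0.0129,0],[-0.041,-0.012,0],[-0.0413,-0.011,0],[-0.0415,-0.01,0],[-0.0418,-0.0092,0]],"turn":[0.26,0.26,0.26,0.26,0.26]}' >/dev/null
python3 -m creep '{"hand":[85,85,85,85,85],"delta_pos":[[-0.042,-0.0083,0],[-0.042,-0.0073,0],[-0.0423,-0.0064,0],[-0.0424,-0.0055,0],[-0.0425,-0.0045,0]],"turn":[0.25,0.25,0.25,0.25,0.25]}'
python3 - <<'E'
from meas import *
c=env.read_camera("wrist"); save(c,"w1.png"); print(c["origin"],c["orientation"])
c=env.read_camera("top")
for o in discs(c): print(o)
save(c,"top1.png")
E
python3 plan.py .4325 -.308 .06 .225
```

```text
clock: 3.98
tcp_pos: [0.4309, -0.3095, 0.2423]
orientation: [0.0, 0.624, 0.781, 0.0]
wrist_force: [0.5, -0.2, 0.4]
finger_gap: 0.0852
[ 0.41448254 -0.23847612  0.37517333] [0.14264276 0.98354456 0.10972662 0.01591277]
([268.5, 364.4], 22.7, array([ 0.3759, -0.4631,  0.01  ]))
([272.7, 328.2], 31.7, array([ 0.3636, -0.3421,  0.01  ]))
([244.6, 357.2], 15.9, array([ 0.4555, -0.4418,  0.01  ]))
([238.6, 334.2], 22.7, array([ 0.4763, -0.3651,  0.01  ]))
([206.9, 318.6], 10.1, array([ 0.5842, -0.3155,  0.01  ]))
now [ 0.4316 -0.3125  0.2416] yaw 0.2184 t 4.08 gap 84.5 F [ 0.   0.3 -1.2]
->  [ 0.4325 -0.308   0.06  ] 0.225 rows 10 turn total(units) -0.076
   [0.0005,0.0002,0.0227] t -0.008
   [0.0005,0.0002,0.0227] t -0.008
   [0.0005,0.0002,0.0227] t -0.008
   [0.0005,0.0002,0.0227] t -0.008
   [0.0005,0.0002,0.0227] t -0.008
   [0.0005,0.0002,0.0227] t -0.008
   [0.0005,0.0002,0.0227] t -0.008
   [0.0005,0.0002,0.0227] t -0.008
   [0.0005,0.0002,0.0227] t -0.008
   [0.0005,0.0002,0.0227] t -0.008
```

View pics/w1.png

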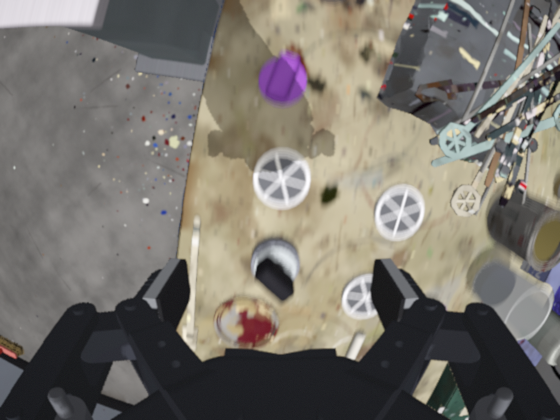

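```bash
cat >> h.py <<'E'
def wproj(c,p):
    d=rot(c["orientation"]).inv().apply(np.array(p)-c["origin"]); th=np.arctan2(np.hypot(d[0],d[1]),d[2]); k=th/np.hypot(d[0],d[1])
    return [c["cy"]+c["fy"]*k*d[1],c["cx"]+c["fx"]*k*d[0]]
def wdisc(c,guess,z,rad=.033,thr=150):
    """fit white disc in wrist image: rectify to metric plane z around guess, find circle"""
    s=.0005; n=140; g=np.mgrid[-n:n+1,-n:n+1]*s
    pts=np.stack([guess[0]+g[0],guess[1]+g[1],np.full(g[0].shape,z)],-1)
    d=rot(c["orientation"]).inv().apply((pts.reshape(-1,3)-c["origin"])); rr=np.hypot(d[:,0],d[:,1]); k=np.arctan2(rr,d[:,2])/rr
    mx=(c["cx"]+c["fx"]*k*d[:,0]).reshape(g[0].shape).astype(np.float32); my=(c["cy"]+c["fy"]*k*d[:,1]).reshape(g[0].shape).astype(np.float32)
    return cv2.remap(cv2.cvtColor(c["pixels"],cv2.COLOR_RGB2BGR),mx,my,cv2.INTER_LINEAR), s, n
E
python3 - <<'E'
from h import *
c=env.read_camera("wrist")
for px in [(178,281),(213,399),(298,365),(258,272)]: print(px,atz(c,px,.01,True).round(4))
print(wproj(c,[.4325,-.308,.01]), wproj(c,env.get_state()["tcp_pos"]))
a,s,n=wdisc(c,(.4325,-.308),.010); cv2.imwrite("pics/rect1.png",cv2.resize(a,None,fx=2,fy=2))
E
```

```text
(178, 281) [ 0.4327 -0.3141  0.01  ]
(213, 399) [ 0.5839 -0.3239  0.01  ]
(298, 365) [ 0.5789 -0.4485  0.01  ]
(258, 272) [ 0.4437 -0.4147  0.01  ]
[np.float64(172.82259127025537), np.float64(282.0316861387851)] [np.float64(270.7722259779502), np.float64(280.822001117407)]
```

View pics/rect1.png

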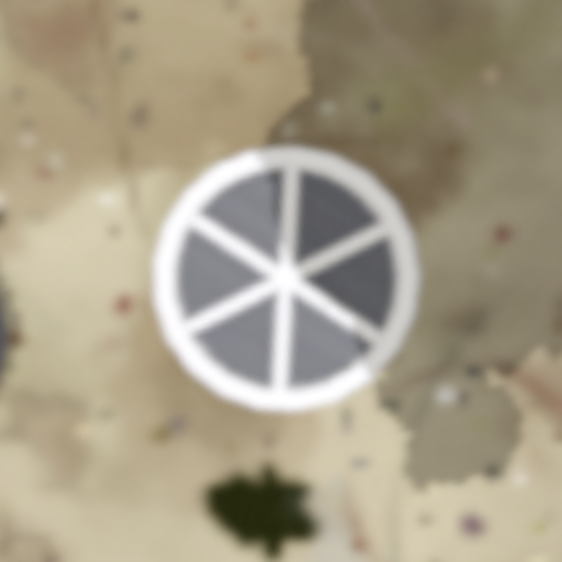

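The rectified crop centred on (.4325,-.308) shows the disc centre about 1 mm off that, so the wrist and top views agree. I'll descend.

```bash
python3 -m creep '{"hand":[85,85,85,85,85],"delta_pos":[[0.002,0.0015,0.045],[0.002,0.0,0.045],[0.001,0,0.045],[0,0,0.045],[0,0,0.045]],"turn":[-0.05,0,0,0,0]}' 40 >/dev/null
python3 -m creep '{"hand":[85,85,85,85,85],"delta_pos":[[0,0,0.01],[0,0,0.0],[0,0,0],[0,0,0],[0,0,0]],"turn":[0,0,0,0,0]}' 
python3 - <<'E'
from h import *
c=env.read_camera("wrist"); save(c,"w2.png")
E
python3 plan.py .432 -.307 .02 .225
```

```text
clock: 4.97
tcp_pos: [0.4329, -0.3048, 0.0568]
orientation: [0.002, 0.622, 0.783, -0.0]
wrist_force: [0.2, -0.4, -0.4]
finger_gap: 0.0852
now [ 0.4327 -0.3047  0.0566] yaw 0.2279 t 5.02 gap 85.4 F [-0.2  0.4  1. ]
->  [ 0.432 -0.307  0.02 ] 0.225 rows 5 turn total(units) 0.033
   [-0.0005,-0.0003,0.0091] t 0.007
   [-0.0005,-0.0003,0.0091] t 0.007
   [-0.0005,-0.0003,0.0091] t 0.007
   [-0.0005,-0.0003,0.0091] t 0.007
   [-0.0005,-0.0003,0.0091] t 0.007
```

View pics/w2.png

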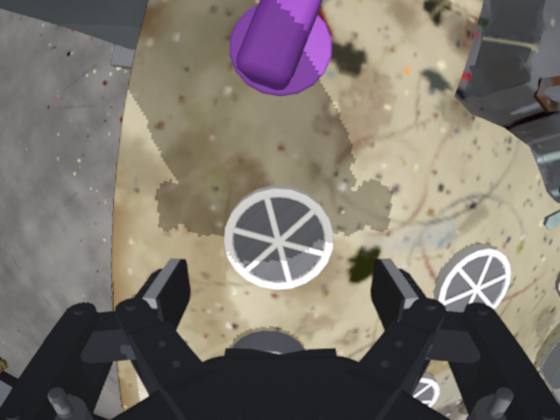

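```bash
python3 -m creep '{"hand":[85,85,85,85,85],"delta_pos":[[-0.0015,-0.001,0.016],[-0.0015,0,0.016],[0,0,0.014],[0,0,0.004],[0,0,0]],"turn":[0,0,0,0,0]}' 
python3 -m creep '{"hand":[85,85,85,85,85],"delta_pos":[[0,0,0.003],[0,0,0.003],[0,0,0.002],[0,0,0.0],[0,0,0]],"turn":[0,0,0,0,0]}' 
python3 - <<'E'
from h import *
c=env.read_camera("wrist"); save(c,"w3.png")
E
python3 plan.py
```

```text
clock: 5.43
tcp_pos: [0.431, -0.306, 0.0144]
orientation: [-0.0, 0.622, 0.783, 0.0]
wrist_force: [-0.7, 0.2, -0.5]
finger_gap: 0.0849
clock: 5.85
tcp_pos: [0.4312, -0.3061, 0.0081]
orientation: [0.0, 0.622, 0.783, 0.0]
wrist_force: [-0.4, 0.8, -0.3]
finger_gap: 0.085
now [ 0.4312 -0.3061  0.0081] yaw 0.2277 t 5.9 gap 85.2 F [ 0.2 -0.4  0.6]
```

View pics/w3.png

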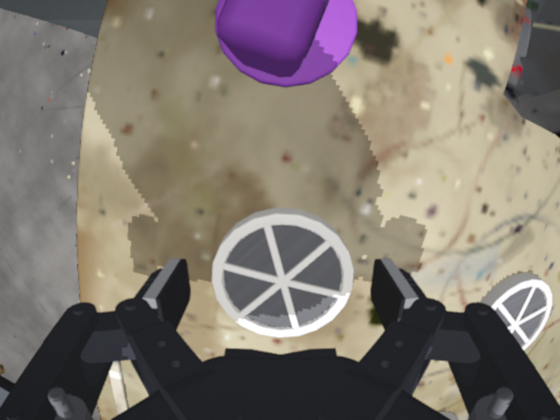

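```bash
python3 -m creep '{"hand":[80,72,66,62,60],"delta_pos":[[-0.001,0.001,0.003],[0,0,0],[0,0,0],[0,0,0.0],[0,0,0]],"turn":[0,0,0,0,0]}' 40
python3 -m creep '{"hand":[55,55,55,55,55],"delta_pos":[[0,0,0],[0,0,0],[0,0,0],[0,0,0.0],[0,0,0]],"turn":[0,0,0,0,0]}' 40
python3 - <<'E'
from h import *
c=env.read_camera("wrist"); save(c,"w4.png")
E
python3 plan.py
```

```text
clock: 6.32
tcp_pos: [0.4321, -0.3066, 0.0059]
orientation: [0.0, 0.622, 0.783, 0.0]
wrist_force: [-1.4, 1.6, 5.2]
finger_gap: 0.064
clock: 6.73
tcp_pos: [0.4321, -0.3066, 0.0059]
orientation: [0.0, 0.622, 0.783, 0.0]
wrist_force: [-1.6, 1.3, 5.1]
finger_gap: 0.0641
now [ 0.4321 -0.3066  0.0059] yaw 0.2278 t 6.78 gap 64.1 F [-1.5  0.9  4.9]
```

View pics/w4.png

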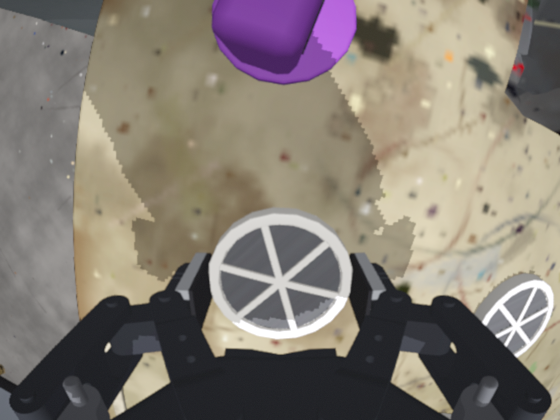

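The disc is gripped (gap 64 mm), and 5 N upward on the wrist says the tips touch the bench, so I'll grip 1 mm higher next time. I'll lift it and carry it towards the stand for a close look.

```bash
python3 plan.py .432 -.3066 .25 .227 .51 .10 .25 .22 | cut -c1-200
```

```text
now [ 0.4321 -0.3066  0.0059] yaw 0.2278 t 6.78 gap 64.1 F [-1.5  0.9  4.9]
->  [ 0.432  -0.3066  0.25  ] 0.227 rows 10 turn total(units) 0.01
   x10 [0.0000,-0.0000,-0.0305] t 0.001
->  [0.51 0.1  0.25] 0.22 rows 15 turn total(units) 0.08
   [0.0316,0.0140,-0.0000] t 0.005
   [0.0316,0.0139,-0.0000] t 0.005
   [0.0316,0.0139,-0.0000] t 0.005
   [0.0316,0.0139,-0.0000] t 0.005
   [0.0316,0.0139,-0.0000] t 0.005
   [0.0316,0.0139,-0.0000] t 0.005
   [0.0316,0.0139,-0.0000] t 0.005
   [0.0316,0.0139,-0.0000] t 0.005
   [0.0316,0.0138,-0.0000] t 0.005
   [0.0316,0.0138,-0.0000] t 0.005
   [0.0316,0.0138,-0.0000] t 0.005
   [0.0316,0.0138,-0.0000] t 0.005
   [0.0316,0.0138,-0.0000] t 0.005
   [0.0316,0.0138,-0.0000] t 0.005
   [0.0316,0.0138,-0.0000] t 0.005
```

```bash
python3 -m creep '{"hand":[55,55,55,55,55],"delta_pos":[[0,0,-0.02],[0,0,-0.03],[0,0,-0.035],[0,0,-0.04],[0,0,-0.04]],"turn":[0,0,0,0,0]}' 40 
python3 -m creep '{"hand":[55,55,55,55,55],"delta_pos":[[0,0,-0.04],[0,0,-0.04],[0,0,-0.035],[0,0,-0.02],[0,0,0]],"turn":[0,0,0,0,0]}' >/dev/null 
python3 -m creep '{"hand":[55,55,55,55,55],"delta_pos":[[0.0316,0.014,0],[0.0316,0.014,0],[0.0316,0.014,0],[0.0316,0.014,0],[0.0316,0.014,0]],"turn":[0.02,0.02,0.02,0.02,0]}' >/dev/null
python3 -m creep '{"hand":[55,55,55,55,55],"delta_pos":[[0.0316,0.014,0],[0.0316,0.014,0],[0.0316,0.014,0],[0.0316,0.014,0],[0.0316,0.014,0]],"turn":[0,0,0,0,0]}' >/dev/null
python3 -m creep '{"hand":[55,55,55,55,55],"delta_pos":[[0.0316,0.0138,0],[0.0316,0.0138,0],[0.0316,0.0138,0],[0.0316,0.0138,0],[0.0316,0.0138,0]],"turn":[0,0,0,0,0]}'
python3 - <<'E'
from h import *
env.read_camera("wrist");env.read_camera("wrist")
c=env.read_camera("wrist"); save(c,"w5.png"); np.save("w5.npy",c,allow_pickle=True)
for t in ("seat","lock","eye","post","keeper"):
    z=dict(seat=.014,lock=.076,eye=.067,post=.008,keeper=.059)[t]
    print(t,[(np.round(d["location"]),atz(c,d["location"],z,True).round(4)[:2].tolist(),round(d["score"],2)) for d in env.pinpoint("wrist",t)])
E
python3 plan.py
```

```text
clock: 7.2
tcp_pos: [0.4315, -0.3061, 0.1382]
orientation: [-0.001, 0.622, 0.783, 0.0]
wrist_force: [0.8, -0.9, -0.6]
finger_gap: 0.0641
clock: 8.87
tcp_pos: [0.5111, 0.1014, 0.2439]
orientation: [-0.001, 0.625, 0.781, -0.001]
wrist_force: [0.8, -0.7, -0.1]
finger_gap: 0.0639
seat [(array([168., 282.]), [0.5104, 0.114], 0.76)]
lock [(array([ 56., 286.]), [0.4872, 0.2275], 0.84)]
eye [(array([  0., 286.]), [0.4746, 0.2843], 0.58)]
post [(array([211., 446.]), [0.7298, 0.11], 0.75), (array([120., 283.]), [0.4993, 0.1675], 0.71)]
keeper [(array([176., 283.]), [0.5113, 0.114], 0.59)]
now [0.5114 0.0991 0.2451] yaw 0.2192 t 9.27 gap 64.2 F [-0.8  0.2 -0.4]
```

View pics/w5.png

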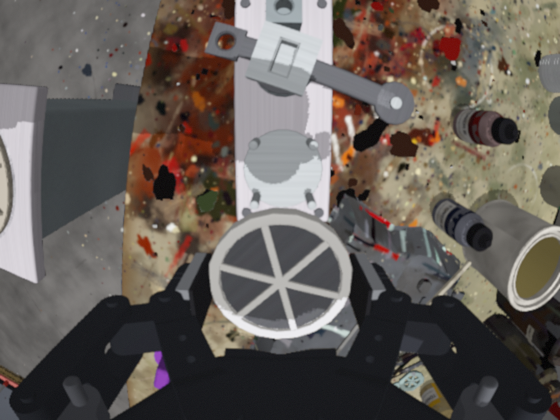

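The wrist picture shows the whole stand: seat at (168,282), head and slot at (56,286), keeper arm end at (102,396), and the bottles at (128,490) and (225,460). The disc is held cleanly. I'll rectify it for precise stand and slot measurements.

```bash
cat >> h.py <<'E'
def rectify(c,cen,yaw,z,half=(.1,.16),s=.0005,wrist=True):
    """image: rows = stand -y?  rows along stand y (down = -y), cols along stand x; centre cen"""
    nx=int(half[0]/s); ny=int(half[1]/s)
    yy,xx=np.mgrid[ny:-ny-1:-1,-nx:nx+1]*s
    X=cen[0]+np.cos(yaw)*xx-np.sin(yaw)*yy; Y=cen[1]+np.sin(yaw)*xx+np.cos(yaw)*yy
    d=rot(c["orientation"]).inv().apply(np.stack([X,Y,np.full(X.shape,z)],-1).reshape(-1,3)-c["origin"])
    rr=np.hypot(d[:,0],d[:,1]); 
    k=(np.arctan2(rr,d[:,2])/rr) if wrist else 1/d[:,2]
    mx=(c["cx"]+c["fx"]*k*d[:,0]).reshape(X.shape).astype(np.float32); my=(c["cy"]+c["fy"]*k*d[:,1]).reshape(X.shape).astype(np.float32)
    return cv2.remap(cv2.cvtColor(c["pixels"],cv2.COLOR_RGB2BGR),mx,my,cv2.INTER_LINEAR)
E
python3 - <<'E'
from h import *
c=np.load("w5.npy",allow_pickle=True).item()
cen=(.4988,.1708); yaw=.21
a=rectify(c,cen,yaw,.008); cv2.imwrite("pics/r8.png",a); print(a.shape)
g=cv2.cvtColor(a,cv2.COLOR_BGR2GRAY)
g=a.min(2).astype(float)
# left/right edges of plate: at rows find transitions around x=+-55mm (cols 200+-110)
L=[];Rr=[]
for r in range(0,520,4):
    row=cv2.GaussianBlur(g[r:r+1],(5,1),0)[0]; d=np.gradient(row)
    l=70+np.argmax(d[70:110]); rr=290+np.argmin(d[290:330])
    if d[l]>6: L.append((r,l))
    if d[rr]<-6: Rr.append((r,rr))
for n,E in(("L",L),("R",Rr)):
    E=np.array(E,float)
    for _ in range(5):
        f=np.polyfit(E[:,0],E[:,1],1); res=E[:,1]-np.polyval(f,E[:,0]); E=E[abs(res)<max(1.5,2*res.std())]
    print(n,len(E),f,res.std(),"x at mid mm",(np.polyval(f,320)-200)*.5)
b=rectify(c,(.4865,.227),yaw,.076,half=(.06,.06),s=.0002); cv2.imwrite("pics/r76.png",b)
e=rectify(c,(.5108,.1145),yaw,.014,half=(.06,.06),s=.0002); cv2.imwrite("pics/r14.png",e)
E
```

```text
(641, 401, 3)
L 103 [1.21690908e-02 8.46369698e+01] 0.429263074168925 x at mid mm -55.7344605832274
R 93 [1.22697693e-02 3.05267742e+02] 0.3892495784716419 x at mid mm 54.597033903369606
```

View pics/r8.png

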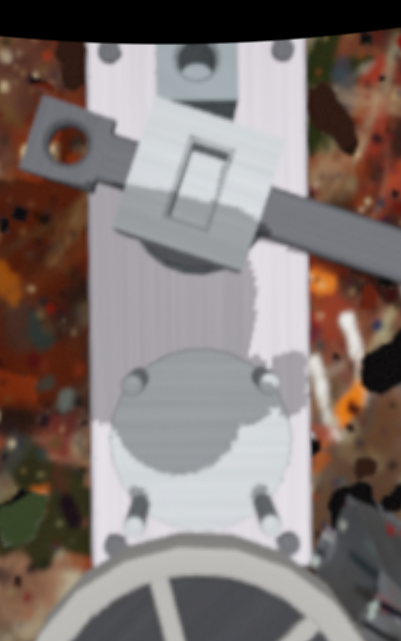

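View pics/r76.png

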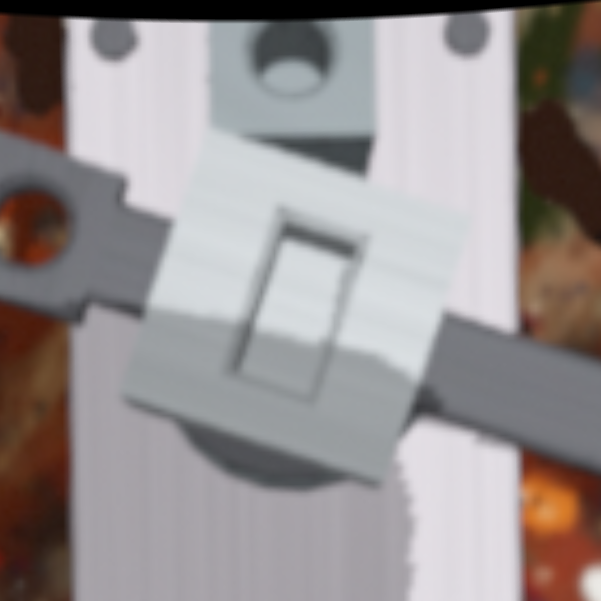

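View pics/r14.png

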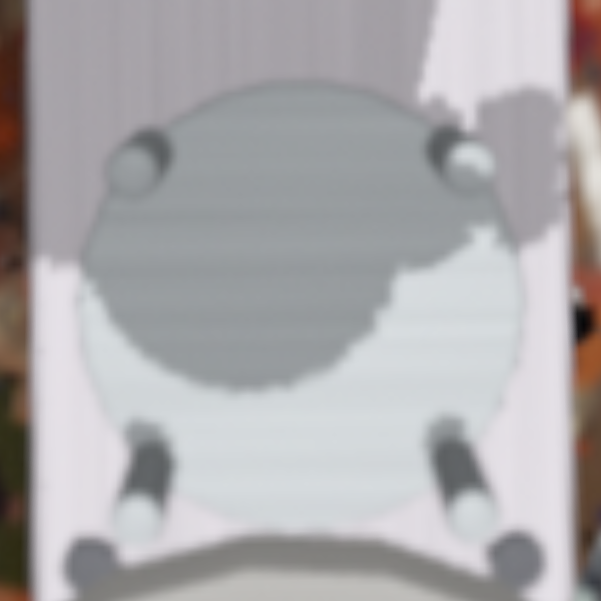

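```bash
cat >> h.py <<'E'
def held(c,tcp,yaw,z,name,half=.045):
    a=rectify(c,tcp[:2],yaw-np.pi/2,z,half=(half,half),s=.0002); cv2.imwrite("pics/"+name,a); return a
E
python3 - <<'E'
from h import *
from plan import st
s,p,yaw=st(); c=env.read_camera("wrist")
print(p,yaw)
a=rectify(c,p[:2],.222,p[2]+.004,half=(.045,.045),s=.0002); cv2.imwrite("pics/held1.png",a)
E
python3 plan.py .5114 .1142 .10 .222
```

```text
[0.51141774 0.09909542 0.24510997] 0.21924817987284614
now [0.5115 0.0991 0.2452] yaw 0.219 t 9.32 gap 64.2 F [ 0.4  0.5 -0.1]
->  [0.5114 0.1142 0.1   ] 0.222 rows 5 turn total(units) -0.034
   [0.0037,0.0008,0.0363] t -0.007
   [0.0037,0.0008,0.0363] t -0.007
   [0.0037,0.0008,0.0363] t -0.007
   [0.0037,0.0008,0.0363] t -0.007
   [0.0037,0.0008,0.0363] t -0.007
```

View pics/held1.png

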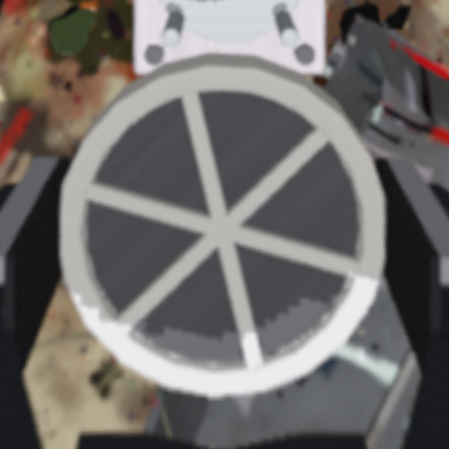

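The held disc is centred on the TCP within 1 mm. I'll lower it onto the seat, aiming for TCP z ≈ 0.020.

```bash
python3 -m creep '{"hand":[55,55,55,55,55],"delta_pos":[[0.0037,0.0,0.036],[0.0037,0.0,0.036],[0.0037,0.0,0.036],[0.0037,0.0,0.036],[0.0037,0.0,0.036]],"turn":[-0.03,0,0,0,0]}' >/dev/null
python3 -m creep '{"hand":[55,55,55,55,55],"delta_pos":[[0,0,0],[0,0,0],[0,0,0],[0,0,0.0],[0,0,0]],"turn":[0,0,0,0,0]}'
python3 plan.py .5114 .1142 .022 .222
```

```text
clock: 10.15
tcp_pos: [0.5101, 0.1143, 0.1036]
orientation: [0.001, 0.624, 0.781, 0.001]
wrist_force: [-0.5, 0.4, 0.1]
finger_gap: 0.064
now [0.5101 0.1143 0.1036] yaw 0.2229 t 10.15 gap 64.0 F [-0.5  0.4  0.1]
->  [0.5114 0.1142 0.022 ] 0.222 rows 5 turn total(units) 0.01
   x5 [-0.0001,0.0003,0.0204] t 0.002
```

```bash
python3 -m creep '{"hand":[55,55,55,55,55],"delta_pos":[[-0.0003,0.0015,0.022],[0,0,0.022],[0,0,0.022],[0,0,0.022],[0,0,0.011]],"turn":[0,0,0,0,0]}'
python3 -m creep '{"hand":[55,55,55,55,55],"delta_pos":[[0,0,0.0025],[0,0,0.001],[0,0,0],[0,0,0.0],[0,0,0]],"turn":[0,0,0,0,0]}'
```

```text
clock: 10.57
tcp_pos: [0.5096, 0.1145, 0.0217]
orientation: [-0.0, 0.624, 0.781, 0.0]
wrist_force: [0.5, -0.3, -0.3]
finger_gap: 0.0642
clock: 10.98
tcp_pos: [0.5105, 0.1146, 0.0204]
orientation: [0.001, 0.624, 0.782, 0.001]
wrist_force: [-0.0, -0.1, -0.9]
finger_gap: 0.0639
```

```bash
python3 -m creep '{"hand":[55,55,55,55,55],"delta_pos":[[0,0.0005,0.0015],[0,0,0],[0,0,0],[0,0,0.0],[0,0,0]],"turn":[0,0,0,0,0]}'
python3 -m creep '{"hand":[68,72,76,82,82],"delta_pos":[[0,0,0],[0,0,0],[0,0,0],[0,0,0.0],[0,0,0]],"turn":[0,0,0,0,0]}'
python3 -m creep '{"hand":[82,82,82,82,85],"delta_pos":[[0,0,-0.005],[0,0,-0.02],[0,0,-0.04],[0,0,-0.045],[0,0,-0.045]],"turn":[0,0,0,0,0]}'
python3 -m creep '{"hand":[85,85,85,85,85],"delta_pos":[[0,0,-0.045],[0,0,-0.045],[0,0,-0.03],[0,0,-0.01],[0,0,0]],"turn":[0,0,0,0,0]}'
python3 - <<'E'
from h import *
from plan import st
s,p,yaw=st(); c=env.read_camera("wrist"); save(c,"w6.png")
a=rectify(c,(.5114,.1142),.222,.024,half=(.06,.06),s=.0002); cv2.imwrite("pics/seat1.png",a)
from meas import discs
c=env.read_camera("top"); print(discs(c)); 
E
python3 plan.py .584 -.316 .25 .222
```

```text
clock: 11.4
tcp_pos: [0.5106, 0.1147, 0.0199]
orientation: [0.001, 0.624, 0.782, 0.001]
wrist_force: [-2.6, -0.5, 9.9]
finger_gap: 0.0641
clock: 11.82
tcp_pos: [0.51, 0.1146, 0.0182]
orientation: [-0.0, 0.624, 0.781, 0.0]
wrist_force: [-0.1, -0.0, -0.3]
finger_gap: 0.0821
clock: 12.23
tcp_pos: [0.5091, 0.1146, 0.1433]
orientation: [-0.001, 0.624, 0.782, -0.001]
wrist_force: [0.8, 0.2, -0.0]
finger_gap: 0.0852
clock: 12.65
tcp_pos: [0.5114, 0.1147, 0.249]
orientation: [0.002, 0.624, 0.782, 0.002]
wrist_force: [1.0, 0.0, -0.2]
finger_gap: 0.0849
[([207.8, 355.4], 10.1, array([ 0.5793, -0.4397,  0.01  ])), ([206.8, 318.6], 10.1, array([ 0.5844, -0.3154,  0.01  ]))]
now [0.5096 0.1146 0.2453] yaw 0.2233 t 12.75 gap 84.7 F [-0.3  0.1 -0.7]
->  [ 0.584 -0.316  0.25 ] 0.222 rows 15 turn total(units) 0.015
   [-0.0364,-0.0019,-0.0004] t 0.001
   [-0.0364,-0.0019,-0.0004] t 0.001
   [-0.0364,-0.0019,-0.0004] t 0.001
   [-0.0364,-0.0019,-0.0004] t 0.001
   [-0.0364,-0.0019,-0.0004] t 0.001
   [-0.0364,-0.0019,-0.0004] t 0.001
   [-0.0364,-0.0019,-0.0004] t 0.001
   [-0.0364,-0.0019,-0.0004] t 0.001
   [-0.0364,-0.0019,-0.0004] t 0.001
   [-0.0364,-0.0019,-0.0004] t 0.001
   [-0.0364,-0.0019,-0.0004] t 0.001
   [-0.0364,-0.0019,-0.0004] t 0.001
   [-0.0364,-0.0019,-0.0004] t 0.001
   [-0.0364,-0.0019,-0.0004] t 0.001
   [-0.0364,-0.0019,-0.0004] t 0.001
```

View pics/seat1.png

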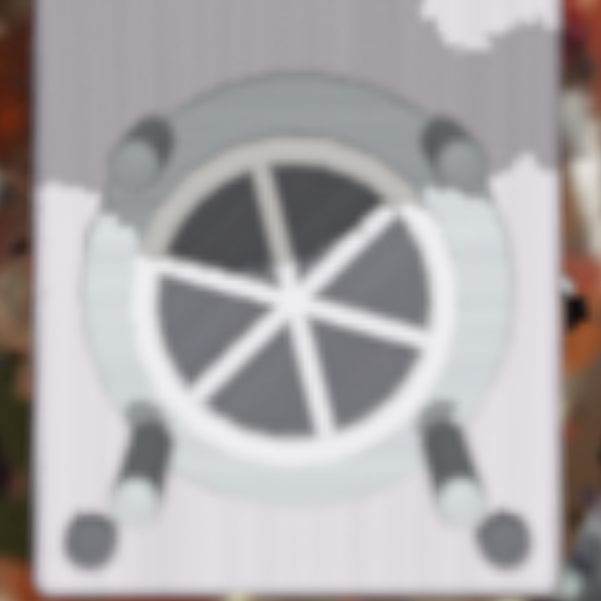

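```bash
python3 - <<'E'
import numpy as np
W=np.load("W.npy"); m=(W[...,0]>.4)&(W[...,0]<.68)&(W[...,1]>-.28)&(W[...,1]<.05)
print(np.percentile(W[m][:,2],[50,90,99,100]))
E
python3 -m creep '{"hand":[85,85,85,85,85],"delta_pos":[[-0.0364,-0.0019,0],[-0.0364,-0.0019,0],[-0.0364,-0.0019,0],[-0.0364,-0.0019,0],[-0.0364,-0.0019,0]],"turn":[0,0,0,0,0]}'
```

```text
[0.01309485 0.09959749 1.48145214 1.48145214]
clock: 13.17
tcp_pos: [0.5336, -0.03, 0.2436]
orientation: [-0.002, 0.624, 0.782, -0.001]
wrist_force: [0.2, 0.4, 0.6]
finger_gap: 0.0848
```

```bash

python3 -m creep '{"hand":[85,85,85,85,85],"delta_pos":[[-0.0364,-0.0019,0],[-0.0364,-0.0019,0],[-0.0364,-0.0019,0],[-0.0364,-0.0019,0],[-0.0364,-0.0019,0]],"turn":[0,0,0,0,0]}' >/dev/null
python3 -m creep '{"hand":[85,85,85,85,85],"delta_pos":[[-0.036,-0.0019,0],[-0.036,-0.0019,0],[-0.036,-0.0019,0],[-0.036,-0.0019,0],[-0.036,-0.0019,0]],"turn":[0,0,0,0,0]}' >/dev/null
python3 -m creep '{"hand":[85,85,85,85,85],"delta_pos":[[0,0,0.035],[0,0,0.035],[0,0,0.035],[0,0,0.035],[0,0,0.035]],"turn":[0,0,0,0,0]}' >/dev/null
python3 -m creep '{"hand":[85,85,85,85,85],"delta_pos":[[0,0,0.02],[0,0,0],[0,0,0],[0,0,0],[0,0,0]],"turn":[0,0,0,0,0]}' 
cat > rd.py <<'E'
from h import *
from plan import st
import sys
s,p,yaw=st(); c=env.read_camera("wrist"); g=(float(sys.argv[1]),float(sys.argv[2]))
a=rectify(c,g,.222,float(sys.argv[4]) if len(sys.argv)>4 else .010,half=(.05,.05),s=.00025); cv2.imwrite("pics/"+sys.argv[3],a)
E
python3 rd.py .5843 -.3155 d2.png
python3 plan.py .5843 -.3155 .012 .222
```

```text
clock: 14.83
tcp_pos: [0.5849, -0.3153, 0.0915]
orientation: [0.001, 0.624, 0.782, 0.0]
wrist_force: [0.2, 0.3, 0.3]
finger_gap: 0.0854
now [ 0.5851 -0.3154  0.0918] yaw 0.2234 t 14.88 gap 85.1 F [-0.5 -0.9 -0.5]
->  [ 0.5843 -0.3155  0.012 ] 0.222 rows 5 turn total(units) 0.016
   [0.0000,-0.0002,0.0200] t 0.003
   [0.0000,-0.0002,0.0200] t 0.003
   [0.0000,-0.0002,0.0200] t 0.003
   [0.0000,-0.0002,0.0200] t 0.003
   [0.0000,-0.0002,0.0200] t 0.003
```

View pics/d2.png

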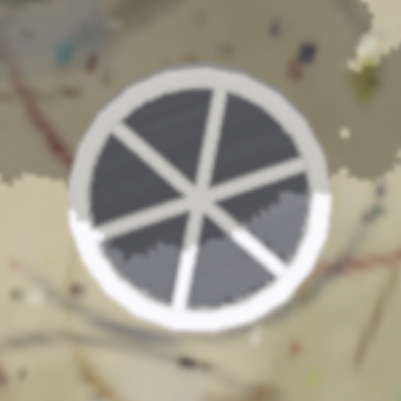

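Disc 2 is centred at (199,199) in the rectified crop, exactly at the guess. I'll go down and grip.

```bash

python3 -m creep '{"hand":[85,85,85,85,85],"delta_pos":[[0,-0.001,0.03],[0,0,0.03],[0,0,0.025],[0,0,0.015],[0,0,0.003]],"turn":[0,0,0,0,0]}'
python3 -m creep '{"hand":[85,76,68,62,55],"delta_pos":[[0,0,0.003],[0,0,0],[0,0,0],[0,0,0],[0,0,0]],"turn":[0,0,0,0,0]}'
python3 -m creep '{"hand":[55,55,55,55,55],"delta_pos":[[0,0,0],[0,0,0],[0,0,0],[0,0,0],[0,0,0]],"turn":[0,0,0,0,0]}'
python3 plan.py .5851 -.3154 .25 .222
```

```text
clock: 15.3
tcp_pos: [0.5824, -0.3143, 0.0062]
orientation: [-0.001, 0.624, 0.782, -0.0]
wrist_force: [-0.3, -0.6, 1.5]
finger_gap: 0.0847
clock: 15.72
tcp_pos: [0.5846, -0.3158, 0.0077]
orientation: [0.002, 0.624, 0.782, 0.0]
wrist_force: [-0.6, 0.6, 6.0]
finger_gap: 0.0642
clock: 16.13
tcp_pos: [0.5846, -0.3158, 0.0077]
orientation: [0.002, 0.624, 0.782, 0.0]
wrist_force: [0.2, 0.9, 6.2]
finger_gap: 0.0637
now [ 0.5846 -0.3158  0.0077] yaw 0.2234 t 16.13 gap 63.7 F [0.2 0.9 6.2]
->  [ 0.5851 -0.3154  0.25  ] 0.222 rows 10 turn total(units) 0.016
   [0.0000,0.0001,-0.0303] t 0.002
   [0.0000,0.0001,-0.0303] t 0.002
   [0.0000,0.0001,-0.0303] t 0.002
   [0.0000,0.0001,-0.0303] t 0.002
   [0.0000,0.0001,-0.0303] t 0.002
   [0.0000,0.0001,-0.0303] t 0.002
   [0.0000,0.0001,-0.0303] t 0.002
   [0.0000,0.0001,-0.0303] t 0.002
   [0.0000,0.0001,-0.0303] t 0.002
   [0.0000,0.0001,-0.0303] t 0.002
```

```bash

python3 -m creep '{"hand":[55,55,55,55,55],"delta_pos":[[0,0,-0.02],[0,0,-0.035],[0,0,-0.04],[0,0,-0.04],[0,0,-0.04]],"turn":[0,0,0,0,0]}' >/dev/null
python3 -m creep '{"hand":[55,55,55,55,55],"delta_pos":[[0.01,0,-0.04],[0.02,0,-0.04],[0.03,0,-0.035],[0.0363,0.002,-0.015],[0.0363,0.002,0]],"turn":[0,0,0,0,0]}' >/dev/null
python3 -m creep '{"hand":[55,55,55,55,55],"delta_pos":[[0.0363,0.002,0],[0.0363,0.002,0],[0.0363,0.002,0],[0.0363,0.002,0],[0.0363,0.002,0]],"turn":[0,0,0,0,0]}' >/dev/null
python3 -m creep '{"hand":[55,55,55,55,55],"delta_pos":[[0.0363,0.002,0],[0.0363,0.002,0],[0.0363,0.002,0],[0.0363,0.002,0],[0.0363,0.002,0]],"turn":[0,0,0,0,0]}' >/dev/null
python3 - <<'E'
from h import *
from plan import st
s,p,yaw=st(); c=env.read_camera("wrist"); s,p,yaw=st(); c=env.read_camera("wrist")
a=rectify(c,p[:2],.222,p[2]+.002,half=(.045,.045),s=.0002); cv2.imwrite("pics/held2.png",a)
from meas import discs
c=env.read_camera("top"); print(discs(c)); 
E
python3 plan.py .5114 .1142 .10 .222
```

```text
[([207.8, 355.4], 10.1, array([ 0.5793, -0.4396,  0.01  ]))]
now [0.5139 0.0776 0.2502] yaw 0.227 t 17.95 gap 63.8 F [ 0.3 -1.1 -0.7]
->  [0.5114 0.1142 0.1   ] 0.222 rows 5 turn total(units) 0.057
   [0.0091,0.0015,0.0375] t 0.011
   [0.0091,0.0014,0.0375] t 0.011
   [0.0091,0.0014,0.0375] t 0.011
   [0.0091,0.0014,0.0375] t 0.011
   [0.0091,0.0014,0.0375] t 0.011
```

View pics/held2.png

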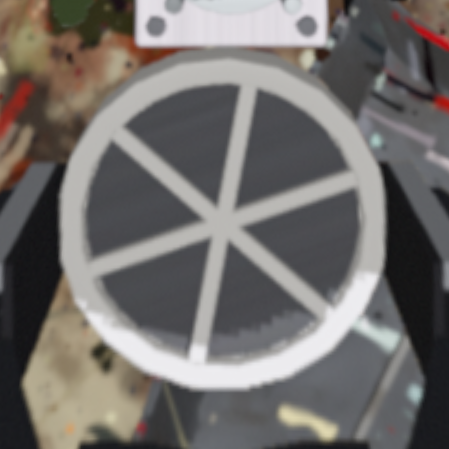

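```bash

python3 -m creep '{"hand":[55,55,55,55,55],"delta_pos":[[0.0091,0.0015,0.037],[0.0091,0.0015,0.037],[0.0091,0.0014,0.037],[0.0091,0.0014,0.037],[0.0091,0.0014,0.037]],"turn":[0.05,0,0,0,0]}' >/dev/null
python3 -m creep '{"hand":[55,55,55,55,55],"delta_pos":[[0,0,0],[0,0,0],[0,0,0],[0,0,0],[0,0,0]],"turn":[0,0,0,0,0]}' >/dev/null
python3 plan.py .5114 .1142 .034 .222
```

```text
now [0.5138 0.1122 0.1037] yaw 0.2182 t 18.78 gap 63.9 F [-0.3  0.1  0.4]
->  [0.5114 0.1142 0.034 ] 0.222 rows 5 turn total(units) -0.044
   [0.0006,-0.0005,0.0174] t -0.009
   [0.0006,-0.0005,0.0174] t -0.009
   [0.0006,-0.0005,0.0174] t -0.009
   [0.0006,-0.0005,0.0174] t -0.009
   [0.0006,-0.0005,0.0174] t -0.009
```

```bash

python3 -m creep '{"hand":[55,55,55,55,55],"delta_pos":[[0.0031,-0.0024,0],[0,0,0.022],[0,0,0.022],[0,0,0.022],[0,0,0.021]],"turn":[-0.04,0,0,0,0]}'
python3 -m creep '{"hand":[55,55,55,55,55],"delta_pos":[[0,0,0.0025],[0,0,0.001],[0,0,0],[0,0,0],[0,0,0]],"turn":[0,0,0,0,0]}'
python3 plan.py .5114 .1142 .0317 .222
```

```text
clock: 19.2
tcp_pos: [0.5101, 0.1148, 0.0321]
orientation: [0.001, 0.624, 0.781, 0.001]
wrist_force: [-0.1, 0.8, -0.0]
finger_gap: 0.0635
clock: 19.62
tcp_pos: [0.51, 0.1147, 0.03]
orientation: [0.0, 0.624, 0.781, 0.0]
wrist_force: [0.2, -0.2, -0.8]
finger_gap: 0.0637
now [0.51   0.1147 0.03  ] yaw 0.2225 t 19.62 gap 63.7 F [ 0.2 -0.2 -0.8]
->  [0.5114 0.1142 0.0317] 0.222 rows 5 turn total(units) 0.006
   x5 [-0.0002,0.0003,-0.0004] t 0.001
```

```bash

python3 -m creep '{"hand":[55,55,55,55,55],"delta_pos":[[0,0.001,0.001],[0,0,0],[0,0,0],[0,0,0],[0,0,0]],"turn":[0,0,0,0,0]}'
python3 -m creep '{"hand":[55,55,55,55,55],"delta_pos":[[0,0,0.001],[0,0,0],[0,0,0],[0,0,0],[0,0,0]],"turn":[0,0,0,0,0]}'
```

```text
clock: 20.03
tcp_pos: [0.5107, 0.1149, 0.0289]
orientation: [0.0, 0.624, 0.781, 0.0]
wrist_force: [-1.8, -0.1, 6.2]
finger_gap: 0.0636
clock: 20.45
tcp_pos: [0.5108, 0.1149, 0.0285]
orientation: [0.0, 0.624, 0.781, 0.0]
wrist_force: [-2.5, 0.1, 9.0]
finger_gap: 0.0637
```

```bash

python3 -m creep '{"hand":[68,72,76,82,82],"delta_pos":[[0,0,0],[0,0,0],[0,0,0],[0,0,0.0],[0,0,0]],"turn":[0,0,0,0,0]}'
python3 -m creep '{"hand":[82,82,82,82,85],"delta_pos":[[0,0,-0.005],[0,0,-0.02],[0,0,-0.04],[0,0,-0.045],[0,0,-0.045]],"turn":[0,0,0,0,0]}' >/dev/null
python3 -m creep '{"hand":[85,85,85,85,85],"delta_pos":[[0,0,-0.045],[0,0,-0.045],[0,0,-0.03],[0,0,-0.01],[0,0,0]],"turn":[0,0,0,0,0]}'
python3 - <<'E'
from h import *
c=env.read_camera("wrist"); c=env.read_camera("wrist")
a=rectify(c,(.5114,.1142),.222,.034,half=(.06,.06),s=.0002); cv2.imwrite("pics/seat2.png",a)
from meas import discs
c=env.read_camera("top"); print(discs(c)); 
E
python3 plan.py .5795 -.4395 .25 .222|head -4
```

```text
clock: 20.87
tcp_pos: [0.5102, 0.1149, 0.0272]
orientation: [-0.0, 0.624, 0.781, -0.0]
wrist_force: [-0.4, 0.0, -0.0]
finger_gap: 0.082
clock: 21.7
tcp_pos: [0.5117, 0.115, 0.2582]
orientation: [0.002, 0.624, 0.781, 0.002]
wrist_force: [0.5, 0.7, 0.0]
finger_gap: 0.085
[([207.8, 355.4], 10.1, array([ 0.5794, -0.4397,  0.01  ]))]
now [0.5095 0.1148 0.2537] yaw 0.2224 t 21.85 gap 84.9 F [-0.6 -0.8 -0.5]
->  [ 0.5795 -0.4395  0.25  ] 0.222 rows 20 turn total(units) 0.005
   x20 [-0.0348,-0.0034,0.0002] t 0.000
```

View pics/seat2.png

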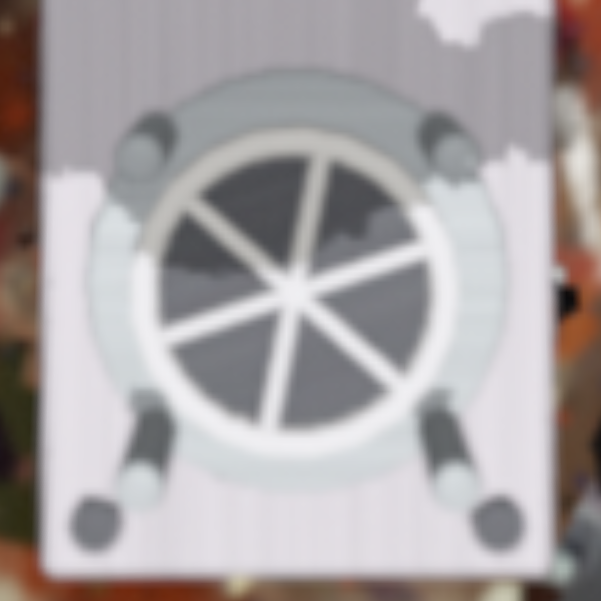

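Disc 2 lies centred at (295,293), within 1.5 mm of the seat centre. I'll fetch disc 3.

```bash

python3 -m creep '{"hand":[85,85,85,85,85],"delta_pos":[[-0.0348,-0.0034,0],[-0.0348,-0.0034,0],[-0.0348,-0.0034,0],[-0.0348,-0.0034,0],[-0.0348,-0.0034,0]],"turn":[0,0,0,0,0]}' >/dev/null
python3 -m creep '{"hand":[85,85,85,85,85],"delta_pos":[[-0.0348,-0.0034,0],[-0.0348,-0.0034,0],[-0.0348,-0.0034,0],[-0.0348,-0.0034,0],[-0.0348,-0.0034,0]],"turn":[0,0,0,0,0]}' >/dev/null
python3 -m creep '{"hand":[85,85,85,85,85],"delta_pos":[[-0.0348,-0.0034,0],[-0.0348,-0.0034,0],[-0.0348,-0.0034,0],[-0.0348,-0.0034,0],[-0.0348,-0.0034,0]],"turn":[0,0,0,0,0]}' >/dev/null
python3 -m creep '{"hand":[85,85,85,85,85],"delta_pos":[[-0.0348,-0.0034,0],[-0.0348,-0.0034,0],[-0.0348,-0.0034,0],[-0.0348,-0.0034,0],[-0.0348,-0.0034,0]],"turn":[0,0,0,0,0]}'
python3 -m creep '{"hand":[85,85,85,85,85],"delta_pos":[[0,0,0.035],[0,0,0.035],[0,0,0.035],[0,0,0.035],[0,0,0.035]],"turn":[0,0,0,0,0]}' >/dev/null
python3 -m creep '{"hand":[85,85,85,85,85],"delta_pos":[[0,0,0.02],[0,0,0],[0,0,0],[0,0,0],[0,0,0]],"turn":[0,0,0,0,0]}' 
python3 rd.py .5795 -.4395 d3.png
python3 plan.py .5795 -.4395 .008 .222
```

```text
clock: 23.52
tcp_pos: [0.5795, -0.441, 0.2523]
orientation: [-0.002, 0.624, 0.781, 0.0]
wrist_force: [0.7, -0.3, -0.0]
finger_gap: 0.085
clock: 24.35
tcp_pos: [0.5809, -0.4409, 0.101]
orientation: [0.001, 0.624, 0.781, -0.0]
wrist_force: [-0.6, -0.4, 0.3]
finger_gap: 0.0855
now [ 0.581  -0.441   0.1013] yaw 0.2225 t 24.4 gap 84.9 F [ 1.  -0.1 -0.8]
->  [ 0.5795 -0.4395  0.008 ] 0.222 rows 5 turn total(units) 0.005
   x5 [0.0004,-0.0003,0.0233] t 0.001
```

View pics/d3.png

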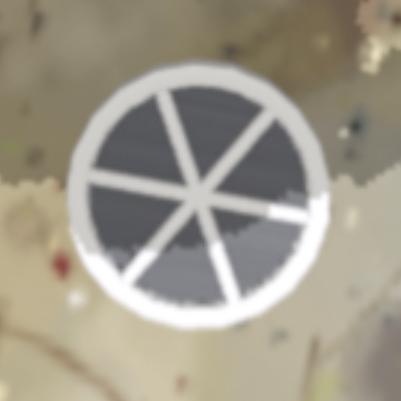

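```bash

python3 -m creep '{"hand":[85,85,85,85,85],"delta_pos":[[0.003,-0.0015,0.032],[0,0,0.032],[0,0,0.028],[0,0,0.018],[0,0,0.004]],"turn":[0,0,0,0,0]}'
python3 -m creep '{"hand":[85,76,68,62,55],"delta_pos":[[0,0,0.002],[0,0,0],[0,0,0],[0,0,0],[0,0,0]],"turn":[0,0,0,0,0]}'
python3 -m creep '{"hand":[55,55,55,55,55],"delta_pos":[[0,0,0],[0,0,0],[0,0,0],[0,0,0],[0,0,0]],"turn":[0,0,0,0,0]}'
python3 plan.py .5792 -.44 .25 .222  .5114 .1142 .25 .222
```

```text
clock: 24.82
tcp_pos: [0.5774, -0.4371, 0.0061]
orientation: [-0.002, 0.624, 0.781, 0.0]
wrist_force: [-0.4, 0.4, -0.5]
finger_gap: 0.0855
clock: 25.23
tcp_pos: [0.5797, -0.4393, 0.0094]
orientation: [0.002, 0.624, 0.781, -0.0]
wrist_force: [0.2, 1.0, 7.0]
finger_gap: 0.0637
clock: 25.65
tcp_pos: [0.5797, -0.4393, 0.0093]
orientation: [0.002, 0.624, 0.781, -0.0]
wrist_force: [-0.8, -0.9, 6.4]
finger_gap: 0.0639
now [ 0.5797 -0.4393  0.0093] yaw 0.2225 t 25.65 gap 63.9 F [-0.8 -0.9  6.4]
->  [ 0.5792 -0.44    0.25  ] 0.222 rows 10 turn total(units) 0.006
   x10 [-0.0001,-0.0001,-0.0301] t 0.001
->  [0.5114 0.1142 0.25  ] 0.222 rows 20 turn total(units) -0.0
   x20 [0.0347,0.0035,-0.0000] t -0.000
```

```bash

python3 -m creep '{"hand":[55,55,55,55,55],"delta_pos":[[0,0,-0.02],[0,0,-0.035],[0,0,-0.04],[0,0,-0.04],[0,0,-0.04]],"turn":[0,0,0,0,0]}' >/dev/null
python3 -m creep '{"hand":[55,55,55,55,55],"delta_pos":[[0.01,0,-0.04],[0.02,0,-0.04],[0.03,0,-0.035],[0.0347,0.0035,-0.015],[0.0347,0.0035,0]],"turn":[0,0,0,0,0]}' >/dev/null
python3 -m creep '{"hand":[55,55,55,55,55],"delta_pos":[[0.0347,0.0038,0],[0.0347,0.0038,0],[0.0347,0.0038,0],[0.0347,0.0038,0],[0.0347,0.0038,0]],"turn":[0,0,0,0,0]}' >/dev/null
python3 -m creep '{"hand":[55,55,55,55,55],"delta_pos":[[0.0347,0.0038,0],[0.0347,0.0038,0],[0.0347,0.0038,0],[0.0347,0.0038,0],[0.0347,0.0038,0]],"turn":[0,0,0,0,0]}' >/dev/null
python3 -m creep '{"hand":[55,55,55,55,55],"delta_pos":[[0.0347,0.0038,0],[0.0347,0.0038,0],[0.0347,0.0038,0],[0.0347,0.0038,0],[0.0347,0.0038,0]],"turn":[0,0,0,0,0]}' >/dev/null
python3 - <<'E'
from h import *
from plan import st
s,p,yaw=st(); c=env.read_camera("wrist"); s,p,yaw=st(); c=env.read_camera("wrist")
a=rectify(c,p[:2],.222,p[2]+.002,half=(.045,.045),s=.0002); cv2.imwrite("pics/held3.png",a)
a=rectify(c,(.5114,.1142),.222,.034,half=(.06,.06),s=.0002); cv2.imwrite("pics/seat3.png",a)
E
python3 plan.py .5114 .1142 .10 .222
```

```text
now [0.513  0.0835 0.2516] yaw 0.2272 t 27.83 gap 63.8 F [ 0.2 -1.  -0.9]
->  [0.5114 0.1142 0.1   ] 0.222 rows 5 turn total(units) 0.059
   [0.0076,0.0013,0.0379] t 0.012
   [0.0076,0.0013,0.0379] t 0.012
   [0.0076,0.0013,0.0379] t 0.012
   [0.0076,0.0013,0.0379] t 0.012
   [0.0076,0.0013,0.0379] t 0.012
```

View pics/held3.png

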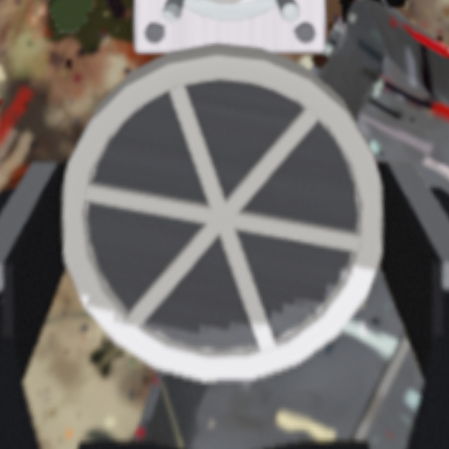

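```bash

python3 -m creep '{"hand":[55,55,55,55,55],"delta_pos":[[0.0074,0.0013,0.037],[0.0074,0.0013,0.037],[0.0074,0.0013,0.037],[0.0074,0.0013,0.037],[0.0074,0.0013,0.037]],"turn":[0.05,0,0,0,0]}' >/dev/null
python3 -m creep '{"hand":[55,55,55,55,55],"delta_pos":[[0,0,0],[0,0,0],[0,0,0],[0,0,0],[0,0,0]],"turn":[0,0,0,0,0]}' >/dev/null
python3 plan.py .5114 .1135 .042 .222
```

```text
now [0.5141 0.11   0.1049] yaw 0.2176 t 28.67 gap 63.4 F [-0.3  0.4 -0.2]
->  [0.5114 0.1135 0.042 ] 0.222 rows 5 turn total(units) -0.051
   [0.0010,-0.0005,0.0157] t -0.010
   [0.0010,-0.0005,0.0157] t -0.010
   [0.0010,-0.0005,0.0157] t -0.010
   [0.0010,-0.0005,0.0157] t -0.010
   [0.0010,-0.0005,0.0157] t -0.010
```

View pics/seat3.png

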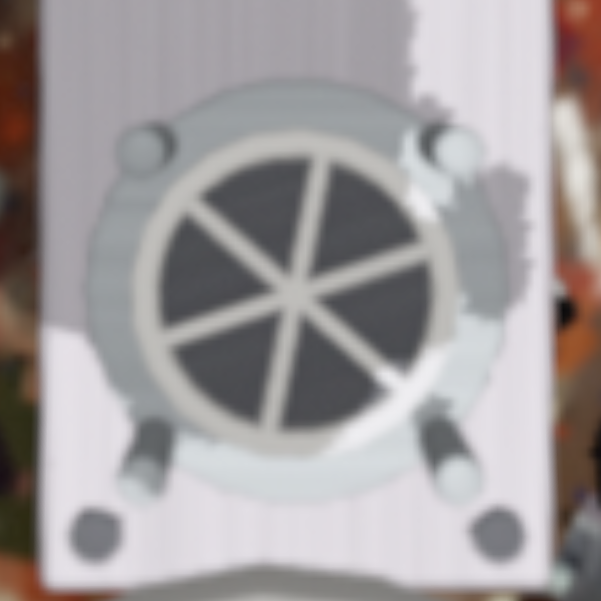

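```bash

python3 -m creep '{"hand":[55,55,55,55,55],"delta_pos":[[0.005,-0.0024,0],[0,0,0.02],[0,0,0.02],[0,0,0.02],[0,0,0.015]],"turn":[-0.05,0,0,0,0]}'
python3 -m creep '{"hand":[55,55,55,55,55],"delta_pos":[[0,0,0.002],[0,0,0],[0,0,0],[0,0,0],[0,0,0]],"turn":[0,0,0,0,0]}'
python3 plan.py .5114 .1135 .04 .222
```

```text
clock: 29.08
tcp_pos: [0.5096, 0.1139, 0.0426]
orientation: [0.0, 0.624, 0.781, 0.0]
wrist_force: [-5.8, -0.7, 15.2]
finger_gap: 0.0638
clock: 29.5
tcp_pos: [0.51, 0.1139, 0.0418]
orientation: [0.0, 0.624, 0.781, 0.0]
wrist_force: [-1.0, -0.1, 0.2]
finger_gap: 0.0637
now [0.51   0.1139 0.0418] yaw 0.2226 t 29.5 gap 63.7 F [-1.  -0.1  0.2]
->  [0.5114 0.1135 0.04  ] 0.222 rows 5 turn total(units) 0.007
   x5 [-0.0002,0.0003,0.0005] t 0.001
```

A transient contact of 15 N vanished, so I'll look before going on.

```bash

python3 - <<'E'
from h import *
c=env.read_camera("scene"); im=cv2.cvtColor(c["pixels"],cv2.COLOR_RGB2BGR)
a=cv2.resize(im[140:240,170:290],None,fx=5,fy=5,interpolation=cv2.INTER_CUBIC)
c=env.read_camera("wrist"); save(c,"w7.png")
cv2.imwrite("pics/s7.png",a)
E
```

```text
(no output)
```

View pics/s7.png

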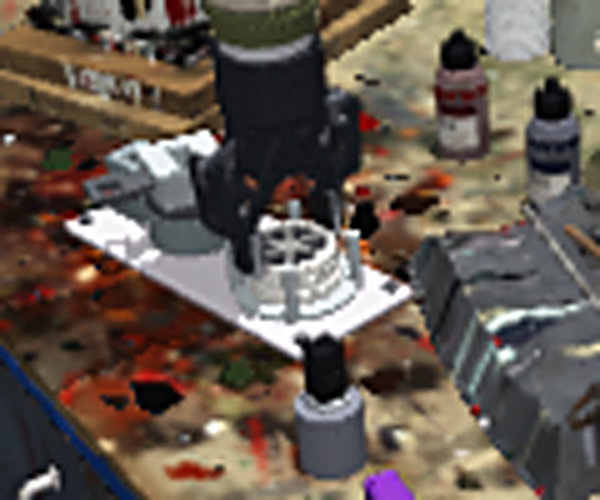

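View pics/w7.png

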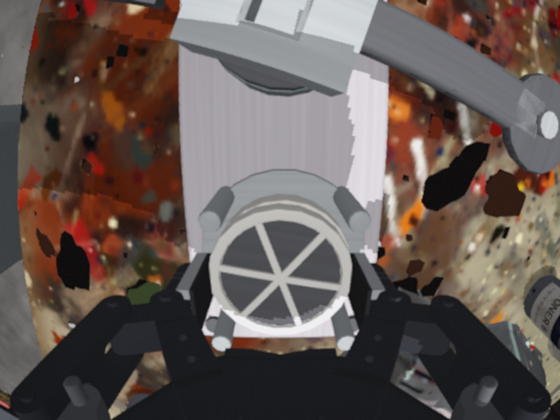

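Disc 3 sits squarely over the stack between the pins. I'll lower it gently until it touches, then release.

```bash

python3 -m creep '{"hand":[55,55,55,55,55],"delta_pos":[[0,0.0015,0.0015],[0,0,0],[0,0,0],[0,0,0],[0,0,0]],"turn":[0,0,0,0,0]}'
python3 -m creep '{"hand":[55,55,55,55,55],"delta_pos":[[0,0,0.001],[0,0,0],[0,0,0],[0,0,0],[0,0,0]],"turn":[0,0,0,0,0]}'
```

```text
clock: 30.02
tcp_pos: [0.5107, 0.114, 0.0404]
orientation: [0.0, 0.624, 0.781, 0.0]
wrist_force: [-2.2, -0.6, 4.9]
finger_gap: 0.0635
clock: 30.43
tcp_pos: [0.5107, 0.114, 0.0404]
orientation: [0.0, 0.624, 0.781, 0.0]
wrist_force: [-4.7, 0.2, 10.5]
finger_gap: 0.0641
```

```bash

python3 -m creep '{"hand":[68,72,76,82,82],"delta_pos":[[0,0,0],[0,0,0],[0,0,0],[0,0,0.0],[0,0,0]],"turn":[0,0,0,0,0]}' >/dev/null
python3 -m creep '{"hand":[82,82,82,82,85],"delta_pos":[[0,0,-0.005],[0,0,-0.02],[0,0,-0.04],[0,0,-0.045],[0,0,-0.045]],"turn":[0,0,0,0,0]}' >/dev/null
python3 -m creep '{"hand":[85,85,85,85,85],"delta_pos":[[0,0,-0.045],[0,0,-0.045],[0,0,-0.03],[0,0,-0.01],[0,0,0]],"turn":[0,0,0,0,0]}'
python3 - <<'E'
from h import *
c=env.read_camera("wrist"); c=env.read_camera("wrist"); save(c,"w8.png")
a=rectify(c,(.5114,.1142),.222,.044,half=(.06,.06),s=.0002); cv2.imwrite("pics/seat4.png",a)
c=env.read_camera("scene"); im=cv2.cvtColor(c["pixels"],cv2.COLOR_RGB2BGR)
a=cv2.resize(im[150:240,170:290],None,fx=6,fy=6,interpolation=cv2.INTER_CUBIC); cv2.imwrite("pics/s8.png",a)
c=env.read_camera("top"); im=c["pixels"]; save(c,"top8.png")
# key: collar white disc & wing dark
cv2.imwrite("pics/key_top.png",cv2.resize(cv2.cvtColor(im[220:275,320:380],cv2.COLOR_RGB2BGR),None,fx=10,fy=10,interpolation=cv2.INTER_CUBIC))
E
python3 plan.py .4465 -.405 .26 .222|head -3
```

```text
clock: 31.68
tcp_pos: [0.5121, 0.1141, 0.2698]
orientation: [0.002, 0.624, 0.781, 0.002]
wrist_force: [0.3, -0.3, -0.7]
finger_gap: 0.0849
now [0.5097 0.1139 0.265 ] yaw 0.2225 t 31.88 gap 85.2 F [ 0.8 -0.8 -0.4]
->  [ 0.4465 -0.405   0.26  ] 0.222 rows 15 turn total(units) 0.005
   x15 [-0.0410,-0.0147,0.0004] t 0.000
```

View pics/seat4.png

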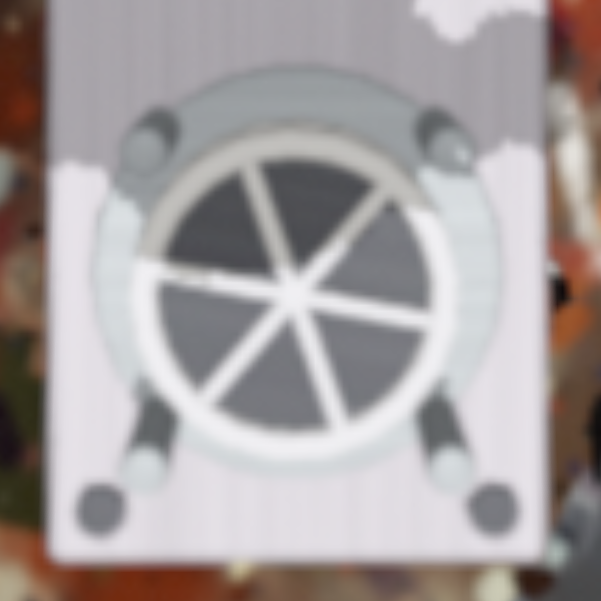

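View pics/s8.png

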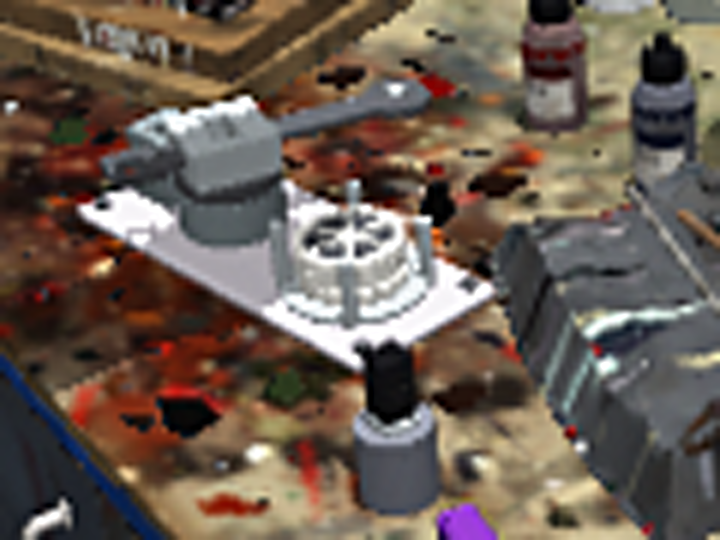

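View pics/key_top.png

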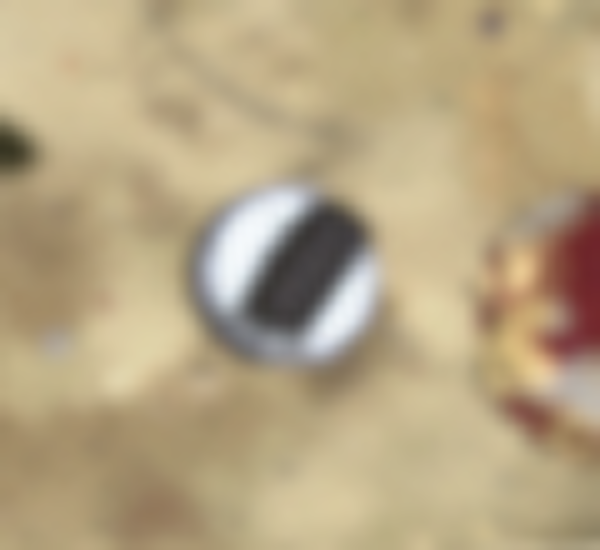

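The stack of three looks flat and centred: (295,293) in the crop, with three layers in the scene view. Now the key. Its wing runs from (320,275) to (215,340) in the crop, so key yaw ≈ -0.55. I'll grip across the 22 mm width with tool yaw ≈ 1.02.

```bash
python3 - <<'E'
from h import *
c=env.read_camera("top"); print(atz(c,(247.5,349.0),.03), (np.arctan2(*(atz(c,(241.5,354),.076)-atz(c,(252,347.5),.076))[[1,0]])))
print(c["cx"])
E
python3 plan.py .4465 -.405 .22 1.02
```

```text
[ 0.44547964 -0.41070912  0.03      ] -0.5823774279739508
279.7881332945048
now [0.5097 0.1139 0.265 ] yaw 0.2225 t 31.93 gap 85.1 F [ 0.1  1.6 -0.7]
->  [ 0.4465 -0.405   0.22  ] 1.02 rows 15 turn total(units) -9.139
   [-0.0410,-0.0147,0.0038] t -0.609
   [-0.0402,-0.0168,0.0038] t -0.609
   [-0.0392,-0.0189,0.0038] t -0.609
   [-0.0382,-0.0210,0.0038] t -0.609
   [-0.0370,-0.0230,0.0038] t -0.609
   [-0.0357,-0.0249,0.0038] t -0.609
   [-0.0343,-0.0268,0.0038] t -0.609
   [-0.0329,-0.0286,0.0038] t -0.609
   [-0.0313,-0.0303,0.0038] t -0.609
   [-0.0297,-0.0319,0.0038] t -0.609
   [-0.0279,-0.0334,0.0038] t -0.609
   [-0.0261,-0.0349,0.0038] t -0.609
   [-0.0242,-0.0362,0.0038] t -0.609
   [-0.0222,-0.0375,0.0038] t -0.609
   [-0.0202,-0.0386,0.0038] t -0.609
```

```bash

python3 -m creep '{"hand":[85,85,85,85,85],"delta_pos":[[-0.041,-0.0147,0],[-0.0402,-0.0168,0],[-0.0392,-0.0189,0],[-0.0382,-0.021,0],[-0.037,-0.023,0]],"turn":[-0.61,-0.61,-0.61,-0.61,-0.61]}' >/dev/null
python3 -m creep '{"hand":[85,85,85,85,85],"delta_pos":[[-0.0357,-0.0249,0],[-0.0343,-0.0268,0],[-0.0329,-0.0286,0],[-0.0313,-0.0303,0],[-0.0297,-0.0319,0]],"turn":[-0.61,-0.61,-0.61,-0.61,-0.61]}' >/dev/null
python3 -m creep '{"hand":[70,70,70,70,70],"delta_pos":[[-0.0279,-0.0334,0.01],[-0.0261,-0.0349,0.01],[-0.0242,-0.0362,0.01],[-0.0222,-0.0375,0.01],[-0.0202,-0.0386,0.01]],"turn":[-0.61,-0.61,-0.61,-0.61,-0.61]}'
python3 - <<'E'
from h import *
c=env.read_camera("wrist"); c=env.read_camera("wrist"); save(c,"w9.png")
a=rectify(c,(.4455,-.408),-.55,.030,half=(.05,.05),s=.0002); cv2.imwrite("pics/k30.png",a)
a=rectify(c,(.4455,-.408),-.55,.076,half=(.05,.05),s=.0002); cv2.imwrite("pics/k76.png",a)
E
python3 plan.py
```

```text
clock: 33.18
tcp_pos: [0.4468, -0.406, 0.2249]
orientation: [-0.001, 0.27, 0.963, 0.001]
wrist_force: [0.9, -0.0, -0.1]
finger_gap: 0.0699
now [ 0.4458 -0.4087  0.2228] yaw 1.0168 t 33.28 gap 70.1 F [-0.   0.3  0. ]
```

View pics/k30.png

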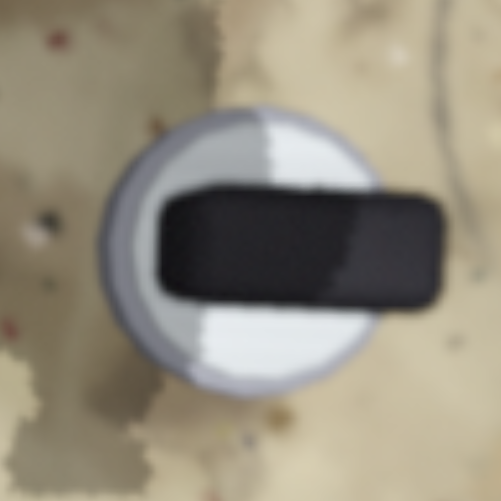

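View pics/k76.png

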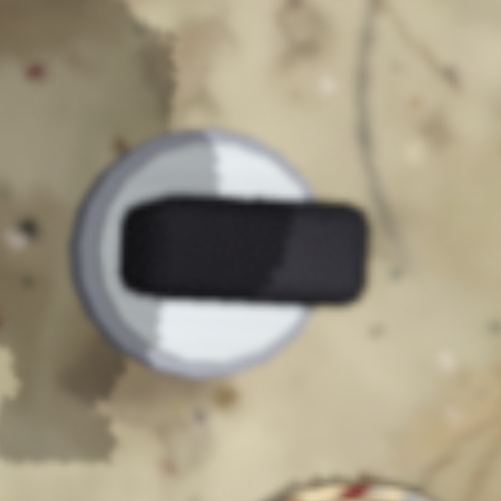

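```bash
python3 plan.py .446 -.4085 .047 .996
python3 -m creep '{"hand":[70,70,70,70,70],"delta_pos":[[0,0,0.03],[0,0,0.045],[0,0,0.045],[0,0,0.03],[0,0,0.01]],"turn":[0.24,0,0,0,0]}'  >/dev/null
python3 -m creep '{"hand":[70,70,70,70,70],"delta_pos":[[0,0,0],[0,0,0],[0,0,0],[0,0,0],[0,0,0]],"turn":[0,0,0,0,0]}'
python3 plan.py .446 -.4085 .047 .996
python3 - <<'E'
from h import *
c=env.read_camera("wrist"); save(c,"w10.png")
a=rectify(c,(.446,-.4085),-.575,.076,half=(.05,.05),s=.0002); cv2.imwrite("pics/k76b.png",a)
E
```

```text
now [ 0.4458 -0.4087  0.2228] yaw 1.0168 t 33.28 gap 70.1 F [-0.   0.3  0. ]
->  [ 0.446  -0.4085  0.047 ] 0.996 rows 5 turn total(units) 0.238
   [-0.0000,0.0001,0.0440] t 0.048
   [-0.0000,0.0001,0.0440] t 0.048
   [-0.0000,0.0001,0.0440] t 0.048
   [-0.0000,0.0001,0.0440] t 0.048
   [-0.0000,0.0001,0.0440] t 0.048
clock: 34.12
tcp_pos: [0.4487, -0.4058, 0.101]
orientation: [0.001, 0.282, 0.96, -0.001]
wrist_force: [-0.6, -0.5, -0.1]
finger_gap: 0.0701
now [ 0.4487 -0.4058  0.101 ] yaw 1.0001 t 34.12 gap 70.1 F [-0.6 -0.5 -0.1]
->  [ 0.446  -0.4085  0.047 ] 0.996 rows 5 turn total(units) 0.047
   [0.0002,-0.0009,0.0135] t 0.009
   [0.0002,-0.0009,0.0135] t 0.009
   [0.0002,-0.0009,0.0135] t 0.009
   [0.0002,-0.0009,0.0135] t 0.009
   [0.0002,-0.0009,0.0135] t 0.009
```

View pics/k76b.png

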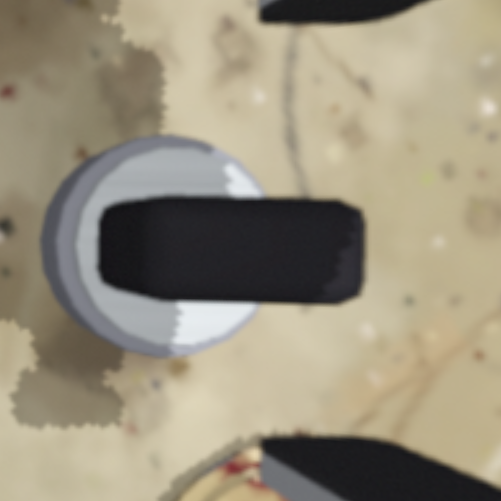

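The wing's top face is centred at (248,250) in the crop, so the key estimate is right to 0.5 mm. I'll go down and grip.

```bash

python3 -m creep '{"hand":[70,70,70,70,70],"delta_pos":[[0.0005,-0.0025,0.015],[0.0005,-0.002,0.02],[0,0,0.02],[0,0,0.01],[0,0,0.002]],"turn":[0.04,0,0,0,0]}'
python3 -m creep '{"hand":[70,70,70,70,70],"delta_pos":[[0,0,0],[0,0,0],[0,0,0],[0,0,0],[0,0,0]],"turn":[0,0,0,0,0]}'
python3 plan.py .446 -.4085 .047 .996
```

```text
clock: 34.58
tcp_pos: [0.4445, -0.4067, 0.0442]
orientation: [-0.001, 0.283, 0.959, 0.001]
wrist_force: [0.5, 0.8, 0.3]
finger_gap: 0.0703
clock: 35.0
tcp_pos: [0.4456, -0.4078, 0.0462]
orientation: [0.001, 0.283, 0.959, -0.0]
wrist_force: [0.5, -0.1, 0.3]
finger_gap: 0.0702
now [ 0.4456 -0.4078  0.0462] yaw 0.9965 t 35.0 gap 70.2 F [ 0.5 -0.1  0.3]
->  [ 0.446  -0.4085  0.047 ] 0.996 rows 5 turn total(units) 0.006
   x5 [-0.0002,-0.0001,-0.0002] t 0.001
```

```bash

python3 -m creep '{"hand":[60,50,40,30,20],"delta_pos":[[-0.001,-0.0005,-0.001],[0,0,0],[0,0,0],[0,0,0],[0,0,0]],"turn":[0,0,0,0,0]}' 70
python3 -m creep '{"hand":[10,10,10,10,10],"delta_pos":[[0,0,0],[0,0,0],[0,0,0],[0,0,0],[0,0,0]],"turn":[0,0,0,0,0]}' 70
python3 -m creep '{"hand":[10,10,10,10,10],"delta_pos":[[0,0,-0.01],[0,0,-0.03],[0,0,-0.04],[0,0,-0.04],[0,0,-0.04]],"turn":[0,0,0,0,0]}' 70
python3 - <<'E'
from h import *
c=env.read_camera("wrist"); save(c,"w11.png")
E
python3 plan.py .40 -.20 .26 1.99 .4862 .2261 .25 3.048
```

```text
clock: 35.42
tcp_pos: [0.4457, -0.4083, 0.0464]
orientation: [0.0, 0.283, 0.959, -0.0]
wrist_force: [0.0, -0.6, 0.3]
finger_gap: 0.0215
clock: 35.83
tcp_pos: [0.4457, -0.4083, 0.0464]
orientation: [0.0, 0.283, 0.959, -0.0]
wrist_force: [0.1, -0.1, 1.9]
finger_gap: 0.0211
clock: 36.25
tcp_pos: [0.4452, -0.4075, 0.1753]
orientation: [-0.001, 0.283, 0.959, 0.001]
wrist_force: [0.5, -1.4, -1.1]
finger_gap: 0.0211
now [ 0.4474 -0.4101  0.1829] yaw 0.9967 t 36.3 gap 21.5 F [ 1.  -2.7  4.2]
->  [ 0.4  -0.2   0.26] 1.99 rows 15 turn total(units) -11.382
   [0.0128,0.0126,-0.0064] t -0.759
   [0.0120,0.0134,-0.0064] t -0.759
   [0.0111,0.0141,-0.0064] t -0.759
   [0.0101,0.0148,-0.0064] t -0.759
   [0.0091,0.0155,-0.0064] t -0.759
   [0.0080,0.0160,-0.0064] t -0.759
   [0.0070,0.0165,-0.0064] t -0.759
   [0.0059,0.0170,-0.0064] t -0.759
   [0.0047,0.0173,-0.0064] t -0.759
   [0.0036,0.0176,-0.0064] t -0.759
   [0.0024,0.0178,-0.0064] t -0.759
   [0.0012,0.0179,-0.0064] t -0.759
   [0.0000,0.0179,-0.0064] t -0.759
   [-0.0012,0.0179,-0.0064] t -0.759
   [-0.0023,0.0178,-0.0064] t -0.759
->  [0.4862 0.2261 0.25  ] 3.048 rows 15 turn total(units) -12.124
   [-0.0210,0.0295,0.0008] t -0.808
   [-0.0230,0.0280,0.0008] t -0.808
   [-0.0250,0.0263,0.0008] t -0.808
   [-0.0267,0.0244,0.0008] t -0.808
   [-0.0284,0.0225,0.0008] t -0.808
   [-0.0299,0.0204,0.0008] t -0.808
   [-0.0313,0.0183,0.0008] t -0.808
   [-0.0325,0.0160,0.0008] t -0.808
   [-0.0335,0.0137,0.0008] t -0.808
   [-0.0344,0.0113,0.0008] t -0.808
   [-0.0351,0.0088,0.0008] t -0.808
   [-0.0357,0.0063,0.0008] t -0.808
   [-0.0360,0.0038,0.0008] t -0.808
   [-0.0362,0.0013,0.0008] t -0.808
   [-0.0362,-0.0013,0.0008] t -0.808
```

View pics/w11.png

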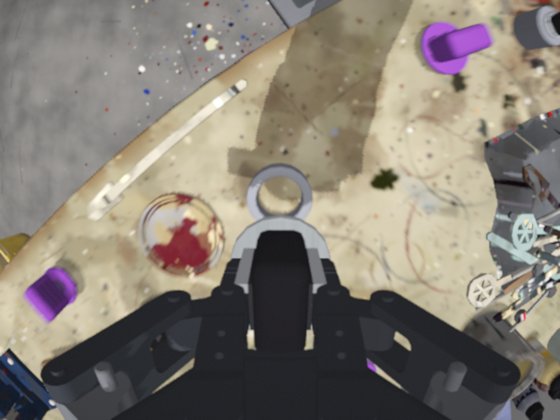

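The key is held, and the empty rest ring shows at (195,280). I'll carry it to the lock while turning.

```bash

python3 -m creep '{"hand":[10,10,10,10,10],"delta_pos":[[0.0128,0.0126,-0.02],[0.012,0.0134,-0.02],[0.011,0.014,-0.02],[0.01,0.0148,-0.02],[0.009,0.0155,-0.02]],"turn":[-0.76,-0.76,-0.76,-0.76,-0.76]}' 70 >/dev/null
python3 -m creep '{"hand":[10,10,10,10,10],"delta_pos":[[0.008,0.016,0],[0.007,0.0165,0],[0.006,0.017,0],[0.0047,0.0173,0],[0.0036,0.0176,0]],"turn":[-0.76,-0.76,-0.76,-0.76,-0.76]}' >/dev/null
python3 -m creep '{"hand":[10,10,10,10,10],"delta_pos":[[0.0024,0.0178,0],[0.0012,0.0179,0],[0,0.0179,0],[-0.0012,0.0179,0],[-0.0023,0.0178,0]],"turn":[-0.76,-0.76,-0.76,-0.76,-0.76]}'
python3 -m creep '{"hand":[10,10,10,10,10],"delta_pos":[[-0.021,0.0295,0],[-0.023,0.028,0],[-0.025,0.0263,0],[-0.0267,0.0244,0],[-0.0284,0.0225,0]],"turn":[-0.81,-0.81,-0.81,-0.81,-0.81]}'
python3 -m creep '{"hand":[10,10,10,10,10],"delta_pos":[[-0.03,0.0204,0],[-0.0313,0.0183,0],[-0.0325,0.016,0],[-0.0335,0.0137,0],[-0.0344,0.0113,0]],"turn":[-0.81,-0.81,-0.81,-0.81,-0.81]}'
python3 -m creep '{"hand":[10,10,10,10,10],"delta_pos":[[-0.0351,0.0088,0],[-0.0357,0.0063,0],[-0.036,0.0038,0],[-0.0362,0.0013,0],[-0.0362,-0.0013,0]],"turn":[-0.81,-0.81,-0.81,-0.81,-0.81]}'
python3 - <<'E'
from h import *
c=env.read_camera("wrist"); c=env.read_camera("wrist"); save(c,"w12.png")
a=rectify(c,(.4862,.2261),.222,.076,half=(.07,.05),s=.00025); cv2.imwrite("pics/l12.png",a)
E
python3 plan.py .4862 .2261 .13 3.048
```

```text
clock: 37.55
tcp_pos: [0.3977, -0.1974, 0.2542]
orientation: [-0.0, -0.21, 0.978, 0.0]
wrist_force: [0.0, 0.1, -1.1]
finger_gap: 0.0215
clock: 37.97
tcp_pos: [0.4263, -0.0548, 0.2543]
orientation: [0.0, -0.379, 0.925, 0.0]
wrist_force: [0.0, -1.5, -2.2]
finger_gap: 0.0214
clock: 38.38
tcp_pos: [0.4548, 0.0874, 0.2543]
orientation: [-0.0, -0.536, 0.844, 0.0]
wrist_force: [0.5, -0.5, -1.5]
finger_gap: 0.0211
clock: 38.8
tcp_pos: [0.483, 0.2294, 0.2542]
orientation: [-0.0, -0.676, 0.737, 0.0]
wrist_force: [1.0, -0.9, -1.8]
finger_gap: 0.0215
now [0.4836 0.2313 0.2538] yaw 3.0574 t 38.9 gap 21.1 F [-0.5 -1.1 -1.2]
->  [0.4862 0.2261 0.13  ] 3.048 rows 5 turn total(units) 0.108
   [0.0012,-0.0008,0.0309] t 0.022
   [0.0012,-0.0008,0.0309] t 0.022
   [0.0012,-0.0008,0.0309] t 0.022
   [0.0012,-0.0008,0.0309] t 0.022
   [0.0012,-0.0008,0.0309] t 0.022
```

View pics/w12.png

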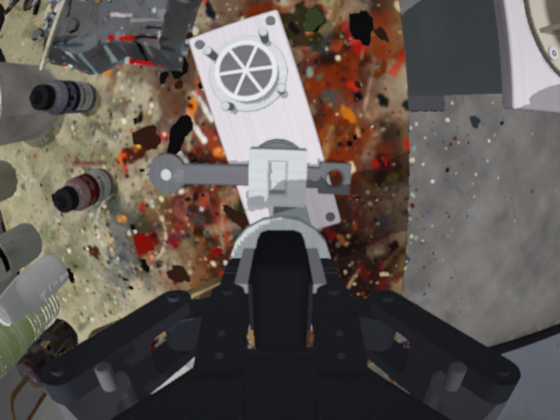

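View pics/l12.png

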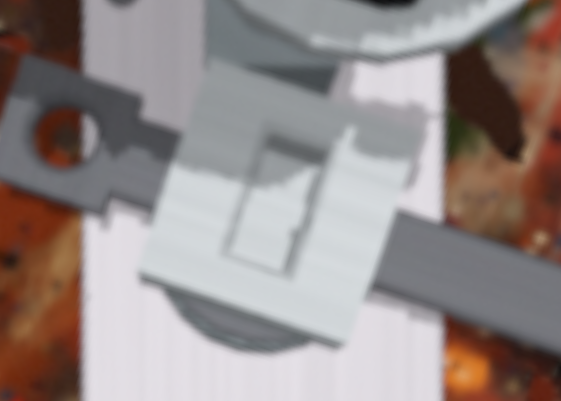

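```bash

python3 -m creep '{"hand":[10,10,10,10,10],"delta_pos":[[0.0014,-0.0008,0.031],[0.0014,-0.0008,0.031],[0.0014,-0.0008,0.031],[0.0014,-0.0008,0.031],[0.0014,-0.0008,0.025]],"turn":[0.15,0,0,0,0]}' >/dev/null
python3 -m creep '{"hand":[10,10,10,10,10],"delta_pos":[[0,0,0],[0,0,0],[0,0,0],[0,0,0],[0,0,0]],"turn":[0,0,0,0,0]}' >/dev/null
python3 plan.py .4862 .2256 .124 3.036
python3 - <<'E'
from h import *
from plan import st
s,p,yaw=st()
c=env.read_camera("wrist"); save(c,"w13.png")
a=rectify(c,p[:2],yaw-np.pi/2,p[2]-.0224+.006,half=(.05,.05),s=.0002); cv2.imwrite("pics/hk.png",a)
E
```

```text
now [0.4871 0.2223 0.1368] yaw 3.0384 t 39.73 gap 21.4 F [-0.3  0.7 -1.5]
->  [0.4862 0.2256 0.124 ] 3.036 rows 5 turn total(units) 0.028
   [-0.0008,0.0003,0.0032] t 0.006
   [-0.0008,0.0003,0.0032] t 0.006
   [-0.0008,0.0003,0.0032] t 0.006
   [-0.0008,0.0003,0.0032] t 0.006
   [-0.0008,0.0003,0.0032] t 0.006
```

View pics/hk.png

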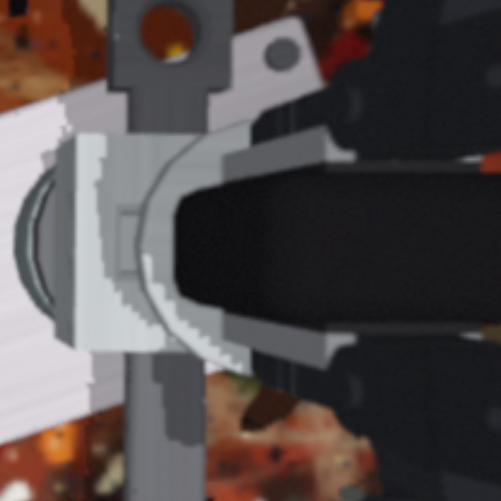

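View pics/w13.png

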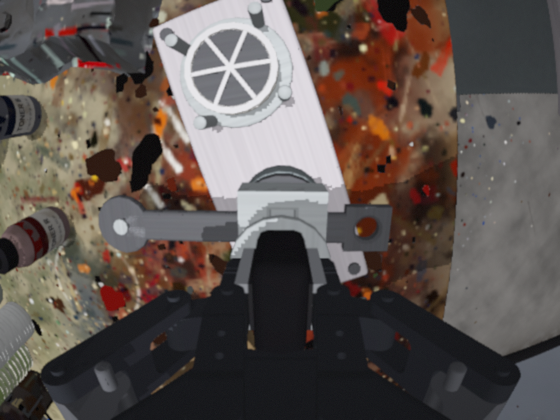

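```bash
python3 - <<'E'
from h import *
from plan import st
s,p,yaw=st()
c=env.read_camera("wrist"); im=cv2.cvtColor(c["pixels"],cv2.COLOR_RGB2BGR)
print(p,yaw)
rt=rot(s["orientation"]); tx=rt.apply([1,0,0]); ty=rt.apply([0,1,0]); tz=rt.apply([0,0,1])
tiles=[]
for off in (0,-.0025,-.005):
    K=4; a=cv2.resize(im[195:295,215:345],None,fx=K,fy=K,interpolation=cv2.INTER_CUBIC)
    def dr(pts,col):
        q=[]
        for x in pts:
            r,cc=wproj(c,x); q.append([(cc-215+.5)*K,(r-195+.5)*K])
        cv2.polylines(a,[np.int32(q)],False,col,1)
    o=p+tz*.0224+tx*off   # key origin (down = +tz)
    th=np.linspace(0,2*np.pi,90)
    dr([o-tz*.006+.026*(np.cos(t)*tx+np.sin(t)*ty) for t in th],(0,255,0))
    dr([o+.026*(np.cos(t)*tx+np.sin(t)*ty) for t in th],(0,0,255))
    for h in (.010,.052): dr([o-tz*h+sx*.023*tx+sy*.011*ty for sx,sy in((1,1),(1,-1),(-1,-1),(-1,1),(1,1))],(255,255,0))
    tiles.append(a)
cv2.imwrite("pics/ov.png",np.vstack([np.hstack(tiles[:2])[:, :1040],np.hstack([tiles[2],tiles[2]*0])])[:, :])
b=cv2.imread("pics/ov.png"); cv2.imwrite("pics/ov.png",cv2.resize(b,None,fx=.75,fy=.75,interpolation=cv2.INTER_AREA))
E
```

```text
[0.48695155 0.22226167 0.1365792 ] 3.038521550453178
```

View pics/ov.png

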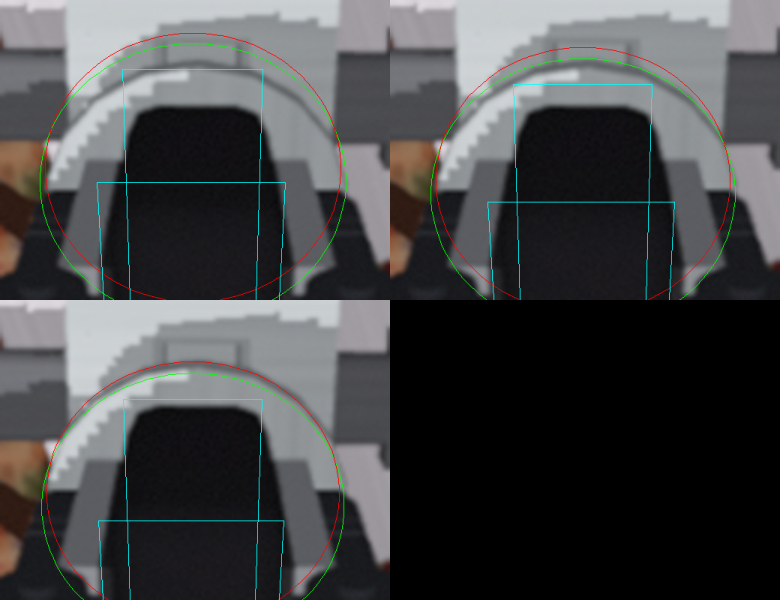

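The overlay shows the held key sitting about 4–5 mm from the TCP, away from the camera along the slot's long axis. I'll aim with that offset, lower to just above the head, and check again.

```bash
python3 plan.py .4858 .2216 .119 3.036
python3 -m creep '{"hand":[10,10,10,10,10],"delta_pos":[[0.0008,0.0015,0.008],[0,0,0.008],[0,0,0.006],[0,0,0],[0,0,0]],"turn":[0.02,0,0,0,0]}' 70
cat > ov.py <<'E'
from h import *
from plan import st
import sys
offs=[float(x) for x in sys.argv[2:]]
s,p,yaw=st()
c=env.read_camera("wrist"); im=cv2.cvtColor(c["pixels"],cv2.COLOR_RGB2BGR); save(c,"last_w.png")
print(p,yaw)
rt=rot(s["orientation"]); tx=rt.apply([1,0,0]); ty=rt.apply([0,1,0]); tz=rt.apply([0,0,1])
L=np.array([.4862,.2256,.076]); 
K=5; a=cv2.resize(im[185:295,205:355],None,fx=K,fy=K,interpolation=cv2.INTER_CUBIC)
def dr(pts,col):
    q=[]
    for x in pts:
        r,cc=wproj(c,x); q.append([(cc-205+.5)*K,(r-185+.5)*K])
    cv2.polylines(a,[np.int32(q)],False,col,1)
th=np.linspace(0,2*np.pi,90)
for off,col in zip(offs,((0,255,0),(0,0,255))):
    o=p+tz*.0224+tx*off
    for h in (0,.006): dr([o-tz*h+.026*(np.cos(t)*tx+np.sin(t)*ty) for t in th],col)
sa=float(1.465); u=np.array([np.cos(sa),np.sin(sa),0]); v=np.array([-u[1],u[0],0])
for hx,hy in((.028,.028),(.016,.008)): dr([L+sx*hx*u+sy*hy*v for sx,sy in((1,1),(1,-1),(-1,-1),(-1,1),(1,1))],(255,0,255))
cv2.imwrite("pics/"+sys.argv[1],a)
E
python3 ov.py ov2.png -.004 -.002
```

```text
now [0.4868 0.2223 0.1363] yaw 3.0386 t 39.83 gap 21.4 F [-0.6  0.4 -0.8]
->  [0.4858 0.2216 0.119 ] 3.036 rows 5 turn total(units) 0.03
   [0.0002,0.0002,0.0043] t 0.006
   [0.0002,0.0002,0.0043] t 0.006
   [0.0002,0.0002,0.0043] t 0.006
   [0.0002,0.0002,0.0043] t 0.006
   [0.0002,0.0002,0.0043] t 0.006
clock: 40.25
tcp_pos: [0.4844, 0.2214, 0.1169]
orientation: [-0.0, -0.669, 0.743, 0.0]
wrist_force: [-0.8, 0.3, -1.3]
finger_gap: 0.0209
[0.48441032 0.22137264 0.1168523 ] 3.0367988871118987
```

View pics/ov2.png

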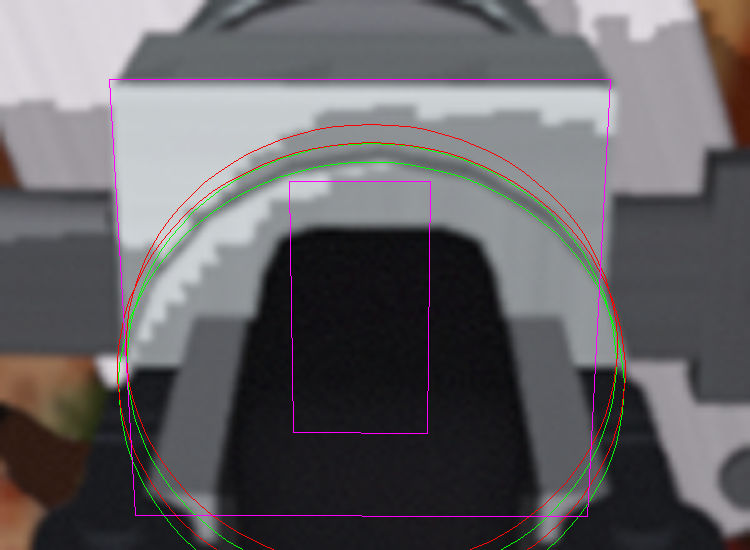

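The overlay matches: the collar fits offset -4 mm, and the key centre is within about 1 mm of the slot centre, with the head edges parallel. I'll correct 0.9 mm and press down.

```bash

python3 -m creep '{"hand":[10,10,10,10,10],"delta_pos":[[-0.0004,-0.0012,0],[0,0,0.003],[0,0,0.003],[0,0,0],[0,0,0]],"turn":[0,0,0,0,0]}' 70
python3 -m creep '{"hand":[10,10,10,10,10],"delta_pos":[[0,0,0.003],[0,0,0.003],[0,0,0],[0,0,0],[0,0,0]],"turn":[0,0,0,0,0]}' 70
```

```text
clock: 40.72
tcp_pos: [0.4855, 0.2216, 0.1125]
orientation: [-0.0, -0.669, 0.743, 0.0]
wrist_force: [0.6, 0.6, -2.5]
finger_gap: 0.0212
clock: 41.13
tcp_pos: [0.4858, 0.2217, 0.1079]
orientation: [-0.0, -0.669, 0.743, 0.0]
wrist_force: [0.2, -0.6, -2.1]
finger_gap: 0.0212
```

It is dropping in freely. I'll continue home, to TCP ≈ 0.098.

```bash

python3 -m creep '{"hand":[10,10,10,10,10],"delta_pos":[[0,0,0.003],[0,0,0.003],[0,0,0.002],[0,0,0],[0,0,0]],"turn":[0,0,0,0,0]}' 70
python3 -m creep '{"hand":[10,10,10,10,10],"delta_pos":[[0,0,0.002],[0,0,0.001],[0,0,0],[0,0,0],[0,0,0]],"turn":[0,0,0,0,0]}' 70
python3 -m creep '{"hand":[10,10,10,10,10],"delta_pos":[[0,0,0.001],[0,0,0.001],[0,0,0],[0,0,0],[0,0,0]],"turn":[0,0,0,0,0]}' 70
python3 plan.py
```

```text
clock: 41.55
tcp_pos: [0.4856, 0.2217, 0.1013]
orientation: [-0.0, -0.669, 0.743, 0.0]
wrist_force: [-0.2, 0.1, -1.2]
finger_gap: 0.021
clock: 41.97
tcp_pos: [0.4858, 0.2217, 0.0991]
orientation: [0.0, -0.669, 0.743, 0.0]
wrist_force: [0.2, 1.3, -1.2]
finger_gap: 0.0212
clock: 42.38
tcp_pos: [0.486, 0.2218, 0.0984]
orientation: [0.0, -0.669, 0.743, -0.0]
wrist_force: [-1.2, -0.4, 5.5]
finger_gap: 0.0212
now [0.486  0.2218 0.0984] yaw 3.0368 t 42.38 gap 21.2 F [-1.2 -0.4  5.5]
```

The key is fully home (5.5 N at TCP 0.0984). Next I turn clockwise about 71° (14.2 units), moving the TCP round the axis because of the 4 mm offset.

```bash

python3 -m creep '{"hand":[10,10,10,10,10],"delta_pos":[[0,0.0005,0],[0,0.0005,0],[0,0.0005,0],[0,0.0005,0],[0,0.0005,0]],"turn":[0.6,0.8,0.8,0.8,0.8]}' 90
python3 plan.py
```

```text
clock: 42.8
tcp_pos: [0.4849, 0.222, 0.0985]
orientation: [0.001, -0.536, 0.844, -0.001]
wrist_force: [1.2, -1.6, 2.8]
finger_gap: 0.021
now [0.4849 0.222  0.0985] yaw 2.7018 t 42.8 gap 21.0 F [ 1.2 -1.6  2.8]
```

```bash

python3 -m creep '{"hand":[10,10,10,10,10],"delta_pos":[[0,0.0005,0],[0,0.0005,0],[0,0.0005,0],[0,0.0005,0],[0,0.0005,0]],"turn":[1,1,1,1,1]}' 90
python3 -m creep '{"hand":[10,10,10,10,10],"delta_pos":[[0,0.0005,0],[0,0.0005,0],[0,0.0005,0],[0,0.0005,0],[0,0.0005,0]],"turn":[1,1,1,0.7,0.5]}' 90
python3 plan.py; python3 - <<'E'
from h import *
c=env.read_camera("wrist"); save(c,"w14.png"); print(env.get_state()["ft_torque"])
E
```

```text
clock: 43.22
tcp_pos: [0.4835, 0.2231, 0.0985]
orientation: [0.001, -0.34, 0.94, -0.001]
wrist_force: [1.3, -2.1, 3.3]
finger_gap: 0.0207
clock: 43.63
tcp_pos: [0.4828, 0.2244, 0.0985]
orientation: [0.002, -0.163, 0.987, -0.001]
wrist_force: [2.4, -4.4, 3.4]
finger_gap: 0.0214
now [0.4828 0.2244 0.0985] yaw 1.899 t 43.63 gap 21.4 F [ 2.4 -4.4  3.4]
[-0.73965135 -0.26269967  0.07929525]
```

View pics/w14.png

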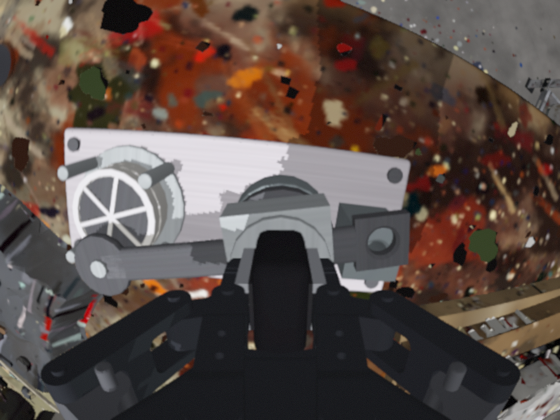

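The arm swings toward the stack, with about 6° left. I'll finish to the stop.

```bash

python3 -m creep '{"hand":[10,10,10,10,10],"delta_pos":[[0,0.0005,0],[0,0.0004,0],[0,0,0],[0,0,0],[0,0,0]],"turn":[0.5,0.4,0.3,0.2,0]}' 90
python3 plan.py
python3 - <<'E'
from h import *
print(env.get_state()["ft_torque"])
c=env.read_camera("wrist"); save(c,"w15.png")
E
```

```text
clock: 44.1
tcp_pos: [0.4826, 0.2249, 0.0985]
orientation: [0.002, -0.104, 0.995, -0.001]
wrist_force: [2.1, -4.7, 4.0]
finger_gap: 0.0212
now [0.4826 0.2249 0.0985] yaw 1.7798 t 44.1 gap 21.2 F [ 2.1 -4.7  4. ]
[-0.93288766 -0.34512332  0.0242342 ]
```

View pics/w15.png

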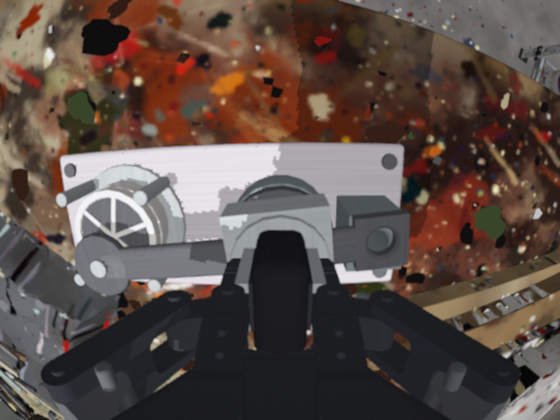

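```bash

python3 -m creep '{"hand":[10,10,10,10,10],"delta_pos":[[0,0.0003,0],[0,0,0],[0,0,0],[0,0,0],[0,0,0]],"turn":[0.4,0.3,0,0,0]}' 90
python3 plan.py
python3 - <<'E'
from h import *
print(env.get_state()["ft_torque"])
c=env.read_camera("wrist")
a=rectify(c,(.4865,.225),.222,.067,half=(.09,.15),s=.0005); cv2.imwrite("pics/lk.png",a)
E
```

```text
clock: 44.57
tcp_pos: [0.4825, 0.2252, 0.0985]
orientation: [0.002, -0.074, 0.997, -0.001]
wrist_force: [2.3, -4.4, 4.2]
finger_gap: 0.0211
now [0.4825 0.2252 0.0985] yaw 1.7193 t 44.57 gap 21.1 F [ 2.3 -4.4  4.2]
[-1.0083634  -0.32597935 -0.00151043]
```

View pics/lk.png

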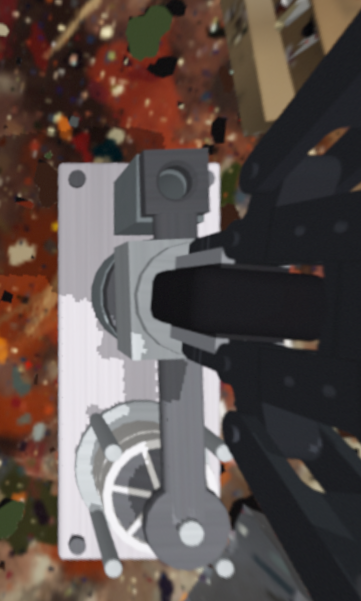

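The arm end is at (192,532) and the tail hole at (173,180), both about 0.055 rad short of the axis line because of blade play in the slot. I'll turn further.

```bash

python3 -m creep '{"hand":[10,10,10,10,10],"delta_pos":[[0,0.0003,0],[0,0.0001,0],[0,0,0],[0,0,0],[0,0,0]],"turn":[0.4,0.4,0,0,0]}' 90
python3 plan.py
python3 - <<'E'
from h import *
print(env.get_state()["ft_torque"])
c=env.read_camera("wrist")
a=rectify(c,(.4865,.225),.222,.067,half=(.09,.15),s=.0005); cv2.imwrite("pics/lk2.png",a)
E
```

```text
clock: 45.03
tcp_pos: [0.4825, 0.2253, 0.0985]
orientation: [0.002, -0.04, 0.999, -0.001]
wrist_force: [1.8, -6.1, 4.1]
finger_gap: 0.0212
now [0.4825 0.2253 0.0985] yaw 1.6511 t 45.03 gap 21.2 F [ 1.8 -6.1  4.1]
[-1.20742551 -0.38129902  0.8345322 ]
```

View pics/lk2.png

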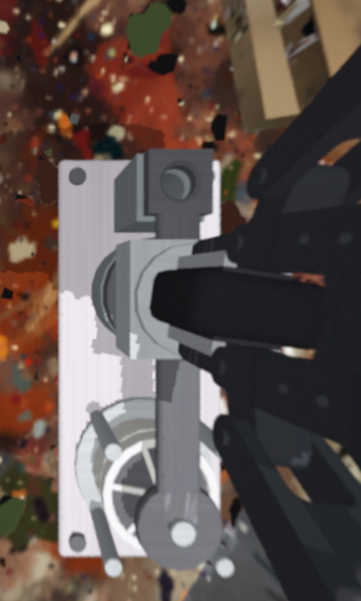

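The moment about z jumped to 0.83 N m, so the stop is reached, and the arm end is now over the seat axis. I'll ease back slightly, release, rise and look.

```bash

python3 -m creep '{"hand":[10,10,10,10,10],"delta_pos":[[0,0,0],[0,0,0],[0,0,0],[0,0,0],[0,0,0]],"turn":[-0.4,-0.2,0,0,0]}' 90
python3 -m creep '{"hand":[22,26,32,40,50],"delta_pos":[[0,0,0],[0,0,0],[0,0,0],[0,0,0],[0,0,0]],"turn":[0,0,0,0,0]}' 30
python3 -m creep '{"hand":[55,55,55,55,55],"delta_pos":[[0,0,-0.005],[0,0,-0.02],[0,0,-0.04],[0,0,-0.045],[0,0,-0.045]],"turn":[0,0,0,0,0]}'
python3 plan.py
python3 - <<'E'
from h import *
c=env.read_camera("wrist");c=env.read_camera("wrist"); save(c,"w16.png")
a=rectify(c,(.4865,.225),.222,.067,half=(.09,.15),s=.0005); cv2.imwrite("pics/lk3.png",a)
c=env.read_camera("scene"); im=cv2.cvtColor(c["pixels"],cv2.COLOR_RGB2BGR)
a=cv2.resize(im[130:240,160:300],None,fx=5,fy=5,interpolation=cv2.INTER_CUBIC); cv2.imwrite("pics/s16.png",a)
c=env.read_camera("top"); im=cv2.cvtColor(c["pixels"],cv2.COLOR_RGB2BGR)
cv2.imwrite("pics/pin_top.png",cv2.resize(im[230:275,220:275],None,fx=10,fy=10,interpolation=cv2.INTER_CUBIC))
E
```

```text
clock: 45.5
tcp_pos: [0.4825, 0.2255, 0.0985]
orientation: [0.002, -0.066, 0.998, -0.001]
wrist_force: [1.3, -5.3, 4.1]
finger_gap: 0.0211
clock: 45.92
tcp_pos: [0.4804, 0.2265, 0.0972]
orientation: [-0.0, -0.066, 0.998, 0.0]
wrist_force: [-0.2, -0.4, -0.7]
finger_gap: 0.0491
clock: 46.33
tcp_pos: [0.48, 0.2262, 0.2226]
orientation: [-0.001, -0.066, 0.998, -0.0]
wrist_force: [0.9, 0.8, 0.9]
finger_gap: 0.055
now [0.48   0.2262 0.2226] yaw 1.702 t 46.33 gap 55.0 F [0.9 0.8 0.9]
```

View pics/lk3.png

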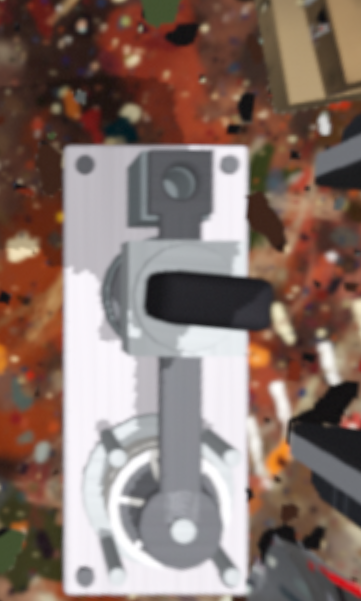

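View pics/s16.png

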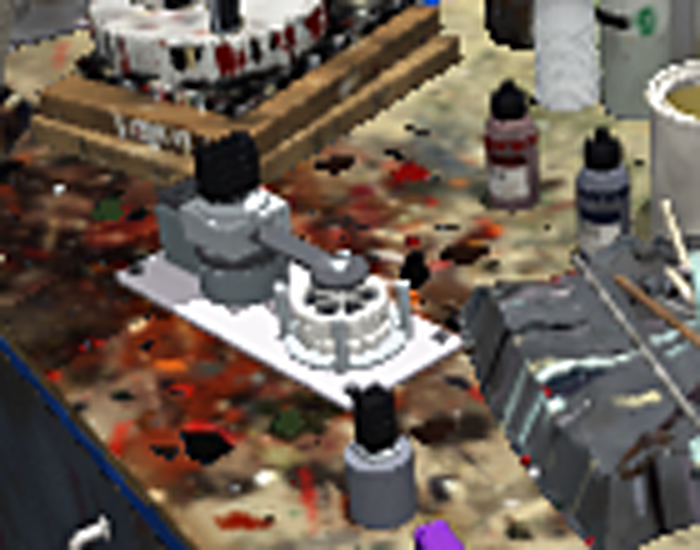

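View pics/pin_top.png

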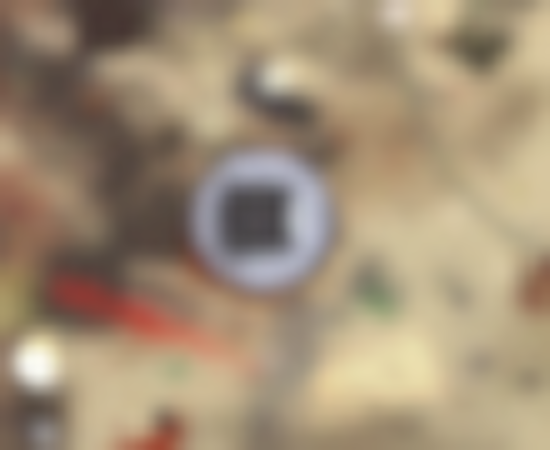

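The keeper is over the stack and the key is home, with its yaw about 0.1 rad off the stand's x axis, inside the limit. The hole mouth measures about (.4727,.2829). Next is the pin, square to the world axes; I'll approach with tool yaw ≈ π so the camera stays on the -y side.

```bash
python3 - <<'E'
from h import *
c=env.read_camera("top"); print(atz(c,(252.0,245.8),.053), atz(c,(251.8,245.6),.093))
d=atz(c,(251.8,245.6),.093)-atz(c,(251.8,255.6),.093); print(np.arctan2(d[1],d[0]))
E
python3 plan.py .437 -.072 .22 3.14
```

```text
[ 0.43460059 -0.07207685  0.053     ] [ 0.43441429 -0.07436458  0.093     ]
1.5579596774940514
now [0.4807 0.2263 0.2214] yaw 1.7019 t 46.58 gap 55.3 F [-0.1 -1.1 -1.1]
->  [ 0.437 -0.072  0.22 ] 3.14 rows 20 turn total(units) -16.479
   [0.0051,-0.0181,0.0001] t -0.824
   [0.0064,-0.0177,0.0001] t -0.824
   [0.0077,-0.0172,0.0001] t -0.824
   [0.0089,-0.0166,0.0001] t -0.824
   [0.0101,-0.0159,0.0001] t -0.824
   [0.0112,-0.0152,0.0001] t -0.824
   [0.0123,-0.0143,0.0001] t -0.824
   [0.0133,-0.0134,0.0001] t -0.824
   [0.0142,-0.0124,0.0001] t -0.824
   [0.0150,-0.0114,0.0001] t -0.824
   [0.0158,-0.0103,0.0001] t -0.824
   [0.0165,-0.0091,0.0001] t -0.824
   [0.0171,-0.0079,0.0001] t -0.824
   [0.0176,-0.0066,0.0001] t -0.824
   [0.0181,-0.0053,0.0001] t -0.824
   [0.0184,-0.0040,0.0001] t -0.824
   [0.0186,-0.0027,0.0001] t -0.824
   [0.0188,-0.0014,0.0001] t -0.824
   [0.0188,0.0000,0.0001] t -0.824
   [0.0188,0.0014,0.0001] t -0.824
```

```bash

python3 -m creep '{"hand":[60,60,60,60,60],"delta_pos":[[0.005,-0.018,-0.01],[0.0064,-0.0177,-0.01],[0.0077,-0.0172,0],[0.009,-0.0166,0],[0.01,-0.016,0]],"turn":[-0.82,-0.82,-0.82,-0.82,-0.82]}' 40 >/dev/null
python3 -m creep '{"hand":[60,60,60,60,60],"delta_pos":[[0.0112,-0.0152,0],[0.0123,-0.0143,0],[0.0133,-0.0134,0],[0.0142,-0.0124,0],[0.015,-0.0114,0]],"turn":[-0.82,-0.82,-0.82,-0.82,-0.82]}' >/dev/null
python3 -m creep '{"hand":[60,60,60,60,60],"delta_pos":[[0.0158,-0.0103,0],[0.0165,-0.009,0],[0.017,-0.008,0],[0.0176,-0.0066,0],[0.018,-0.0053,0]],"turn":[-0.82,-0.82,-0.82,-0.82,-0.82]}' >/dev/null
python3 -m creep '{"hand":[60,60,60,60,60],"delta_pos":[[0.0184,-0.004,0.01],[0.0186,-0.0027,0.01],[0.0188,-0.0014,0.01],[0.0188,0,0.01],[0.0188,0.0014,0.01]],"turn":[-0.82,-0.82,-0.82,-0.82,-0.82]}'
python3 -m creep '{"hand":[60,60,60,60,60],"delta_pos":[[0,0,0],[0,0,0],[0,0,0],[0,0,0],[0,0,0]],"turn":[0,0,0,0,0]}' >/dev/null
python3 plan.py .4345 -.073 .13 3.14
cat > ovp.py <<'E'
from h import *
from plan import st
import sys
# overlay pin model: args out cx cy z(origin) yaw
o=np.array([float(x) for x in sys.argv[2:5]]); yw=float(sys.argv[5])
c=env.read_camera("wrist"); im=cv2.cvtColor(c["pixels"],cv2.COLOR_RGB2BGR); save(c,"last_w.png")
r0,c0=[int(v) for v in wproj(c,o+[0,0,.025])]; r0=max(0,min(r0-55,310)); c0=max(0,c0-75); K=5
a=cv2.resize(im[r0:r0+110,c0:c0+150],None,fx=K,fy=K,interpolation=cv2.INTER_CUBIC)
def dr(pts,col):
    q=[[(wproj(c,x)[1]-c0+.5)*K,(wproj(c,x)[0]-r0+.5)*K] for x in pts]; cv2.polylines(a,[np.int32(q)],False,col,1)
th=np.linspace(0,2*np.pi,60); X=np.array([np.cos(yw),np.sin(yw),0]); Y=np.array([-X[1],X[0],0]); Z=np.array([0,0,1])
for h in (0,.005): dr([o+Z*h+.014*(np.cos(t)*X+np.sin(t)*Y) for t in th],(0,255,0))
for h in (.005,.045): dr([o+Z*h+.011*(a1*X+b1*Y) for a1,b1 in((1,1),(1,-1),(-1,-1),(-1,1),(1,1))],(0,0,255))
cv2.imwrite("pics/"+sys.argv[1],a)
E
python3 ovp.py p1.png .4345 -.073 .048 0
```

```text
clock: 48.25
tcp_pos: [0.4348, -0.0719, 0.1952]
orientation: [-0.001, -0.705, 0.709, 0.002]
wrist_force: [0.2, 0.0, 0.9]
finger_gap: 0.0597
now [ 0.4365 -0.0711  0.1977] yaw 3.1333 t 48.67 gap 60.0 F [-0.7 -0.5 -0.3]
->  [ 0.4345 -0.073   0.13  ] 3.14 rows 5 turn total(units) -0.077
   [0.0005,0.0005,0.0169] t -0.015
   [0.0005,0.0005,0.0169] t -0.015
   [0.0005,0.0005,0.0169] t -0.015
   [0.0005,0.0005,0.0169] t -0.015
   [0.0005,0.0005,0.0169] t -0.015
```

View pics/p1.png

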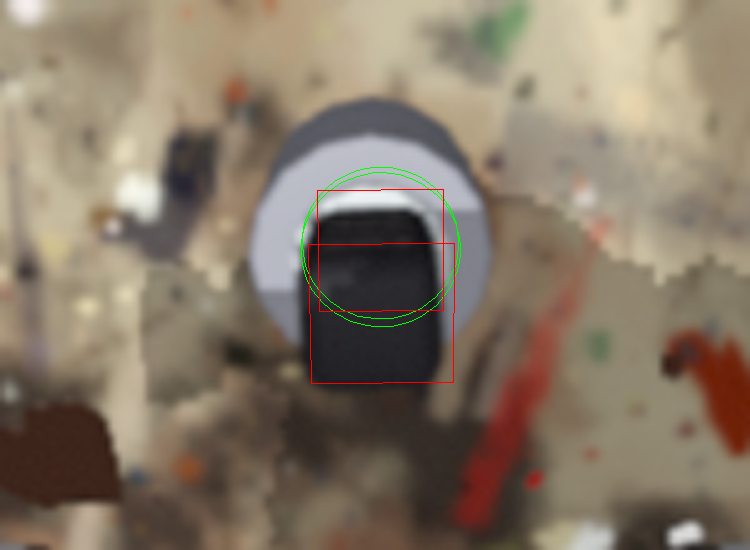

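```bash

python3 -m creep '{"hand":[60,60,60,60,60],"delta_pos":[[0,0,0.02],[0,0,0.03],[0,0,0.025],[0,0,0.005],[0,0,0]],"turn":[0,0,0,0,0]}' 40 >/dev/null
python3 -m creep '{"hand":[60,60,60,60,60],"delta_pos":[[0,0,0],[0,0,0],[0,0,0],[0,0,0],[0,0,0]],"turn":[0,0,0,0,0]}' >/dev/null
python3 plan.py .4362 -.0713 .071 3.14
python3 ovp.py p2.png .4362 -.0713 .048 0
```

```text
now [ 0.4368 -0.0718  0.1342] yaw 3.1328 t 49.55 gap 60.0 F [ 1.1  0.9 -0.1]
->  [ 0.4362 -0.0713  0.071 ] 3.14 rows 5 turn total(units) -0.082
   [-0.0001,0.0002,0.0158] t -0.016
   [-0.0001,0.0002,0.0158] t -0.016
   [-0.0001,0.0002,0.0158] t -0.016
   [-0.0001,0.0002,0.0158] t -0.016
   [-0.0001,0.0002,0.0158] t -0.016
```

View pics/p2.png

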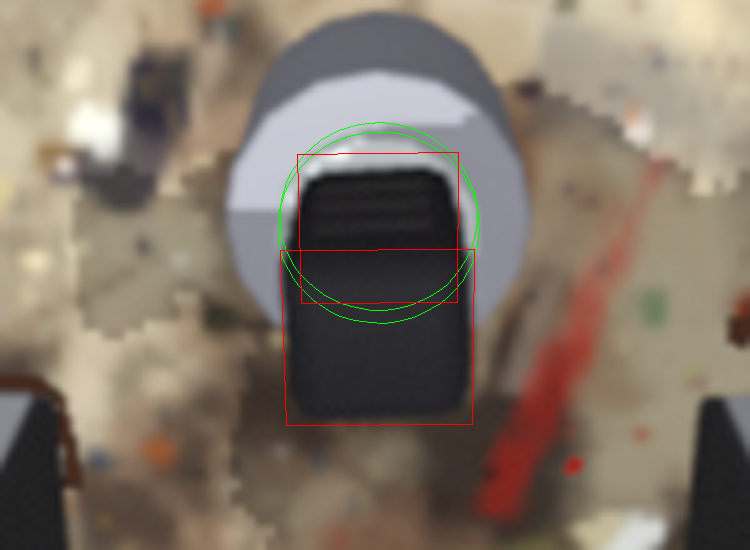

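```bash

python3 -m creep '{"hand":[60,60,60,60,60],"delta_pos":[[0,0.0005,0.02],[0,0,0.025],[0,0,0.022],[0,0,0.012],[0,0,0]],"turn":[-0.08,0,0,0,0]}' 40 >/dev/null
python3 -m creep '{"hand":[60,60,60,60,60],"delta_pos":[[0,0,0],[0,0,0],[0,0,0],[0,0,0],[0,0,0]],"turn":[0,0,0,0,0]}'
python3 plan.py .4362 -.0712 .071 3.14
```

```text
clock: 50.43
tcp_pos: [0.4365, -0.0718, 0.0709]
orientation: [0.0, -0.706, 0.708, -0.001]
wrist_force: [-0.2, 0.1, -0.3]
finger_gap: 0.06
now [ 0.4365 -0.0718  0.0709] yaw 3.1398 t 50.43 gap 60.0 F [-0.2  0.1 -0.3]
->  [ 0.4362 -0.0712  0.071 ] 3.14 rows 5 turn total(units) -0.002
   x5 [-0.0002,0.0001,-0.0000] t -0.000
```

```bash

python3 -m creep '{"hand":[50,40,30,20,10],"delta_pos":[[-0.0006,0,0],[0,0,0],[0,0,0],[0,0,0],[0,0,0]],"turn":[0,0,0,0,0]}' 50
python3 -m creep '{"hand":[10,10,10,10,10],"delta_pos":[[0,0,0],[0,0,0],[0,0,0],[0,0,0],[0,0,0]],"turn":[0,0,0,0,0]}' 50
python3 -m creep '{"hand":[10,10,10,10,10],"delta_pos":[[0,0,-0.01],[0,0,-0.03],[0,0,-0.04],[0,0,-0.045],[0,0,-0.045]],"turn":[0,0,0,0,0]}' 50
python3 plan.py .4728 .2829 .26 3.364
```

```text
clock: 50.85
tcp_pos: [0.4361, -0.0712, 0.0705]
orientation: [0.0, -0.706, 0.708, -0.0]
wrist_force: [-0.7, 0.2, 1.2]
finger_gap: 0.0215
clock: 51.27
tcp_pos: [0.436, -0.0712, 0.0704]
orientation: [0.0, -0.706, 0.708, -0.0]
wrist_force: [-0.1, 1.1, 5.6]
finger_gap: 0.0214
clock: 51.68
tcp_pos: [0.4349, -0.0708, 0.2075]
orientation: [-0.0, -0.706, 0.708, 0.001]
wrist_force: [1.2, -0.3, -1.4]
finger_gap: 0.0215
now [ 0.4349 -0.0708  0.2075] yaw 3.1399 t 51.68 gap 21.5 F [ 1.2 -0.3 -1.4]
->  [0.4728 0.2829 0.26  ] 3.364 rows 10 turn total(units) -2.568
   [-0.0442,-0.0047,-0.0066] t -0.257
   [-0.0441,-0.0056,-0.0066] t -0.257
   [-0.0440,-0.0066,-0.0066] t -0.257
   [-0.0438,-0.0076,-0.0066] t -0.257
   [-0.0436,-0.0086,-0.0066] t -0.257
   [-0.0434,-0.0096,-0.0066] t -0.257
   [-0.0432,-0.0105,-0.0066] t -0.257
   [-0.0430,-0.0115,-0.0066] t -0.257
   [-0.0427,-0.0125,-0.0066] t -0.257
   [-0.0424,-0.0134,-0.0066] t -0.257
```

```bash

python3 -m creep '{"hand":[10,10,10,10,10],"delta_pos":[[-0.044,-0.0047,-0.015],[-0.044,-0.0056,-0.015],[-0.044,-0.0066,-0.015],[-0.0438,-0.0076,-0.015],[-0.0436,-0.0086,-0.006]],"turn":[-0.26,-0.26,-0.26,-0.26,-0.26]}' >/dev/null
python3 -m creep '{"hand":[10,10,10,10,10],"delta_pos":[[-0.0434,-0.0096,0],[-0.0432,-0.0105,0],[-0.043,-0.0115,0],[-0.0427,-0.0125,0],[-0.0424,-0.0134,0]],"turn":[-0.26,-0.26,-0.26,-0.26,-0.26]}' 
python3 - <<'E'
from h import *
c=env.read_camera("wrist");c=env.read_camera("wrist"); save(c,"w17.png")
a=rectify(c,(.4728,.2829),.222,.067,half=(.05,.05),s=.0002); cv2.imwrite("pics/eye.png",a)
E
python3 plan.py .4728 .2829 .14 3.364
```

```text
clock: 52.52
tcp_pos: [0.4728, 0.2841, 0.2591]
orientation: [0.0, 0.782, -0.623, -0.0]
wrist_force: [0.3, -0.4, -1.0]
finger_gap: 0.0216
now [0.473  0.2866 0.2584] yaw -2.9106 t 52.62 gap 21.5 F [-0.3 -0.9 -1.1]
->  [0.4728 0.2829 0.14  ] 3.364 rows 5 turn total(units) 0.098
   [0.0009,0.0003,0.0296] t 0.020
   [0.0009,0.0003,0.0296] t 0.020
   [0.0009,0.0003,0.0296] t 0.020
   [0.0009,0.0003,0.0296] t 0.020
   [0.0009,0.0003,0.0296] t 0.020
```

View pics/w17.png

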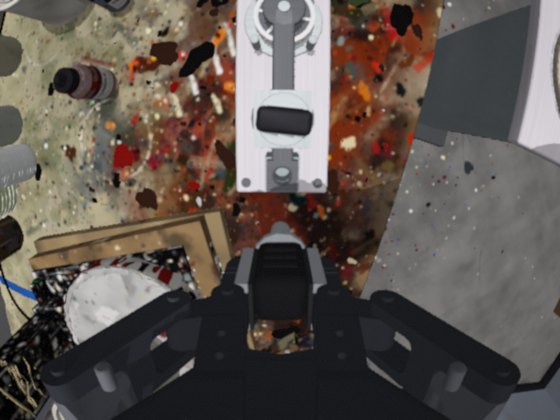

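View pics/eye.png

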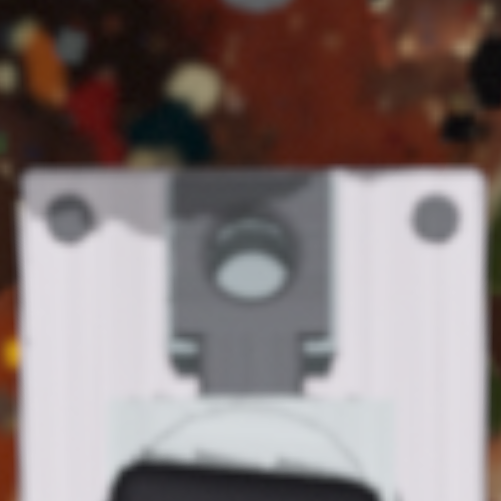

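```bash

python3 -m creep '{"hand":[10,10,10,10,10],"delta_pos":[[0.001,0.0003,0.03],[0.001,0.0003,0.03],[0.001,0.0003,0.03],[0.001,0.0003,0.025],[0.001,0.0003,0.01]],"turn":[0.1,0,0,0,0]}' >/dev/null
python3 -m creep '{"hand":[10,10,10,10,10],"delta_pos":[[0,0,0],[0,0,0],[0,0,0],[0,0,0],[0,0,0]],"turn":[0,0,0,0,0]}' >/dev/null
python3 plan.py .4727 .2823 .14 3.364
cat > ovh.py <<'E'
from h import *
from plan import st
import sys
s,p,yaw=st(); c=env.read_camera("wrist"); im=cv2.cvtColor(c["pixels"],cv2.COLOR_RGB2BGR)
rt=rot(s["orientation"]); tx=rt.apply([1,0,0]); ty=rt.apply([0,1,0]); tz=rt.apply([0,0,1])
r0,c0=170,205;K=5; a=cv2.resize(im[r0:r0+115,c0:c0+150],None,fx=K,fy=K,interpolation=cv2.INTER_CUBIC)
def dr(pts,col):
    q=[[(wproj(c,x)[1]-c0+.5)*K,(wproj(c,x)[0]-r0+.5)*K] for x in pts]; cv2.polylines(a,[np.int32(q)],False,col,1)
th=np.linspace(0,2*np.pi,60)
for off,col in zip(map(float,sys.argv[2:]),((0,255,0),(0,0,255))):
    o=p+tz*.0224+tx*off
    for h in(0,.005): dr([o-tz*h+.014*(np.cos(t)*tx+np.sin(t)*ty) for t in th],col)
    for h in(.005,.045): dr([o-tz*h+.011*(a1*tx+b1*ty) for a1,b1 in((1,1),(1,-1),(-1,-1),(-1,1),(1,1))],col)
    for h in (.0,.030): dr([o+tz*h+.006*(np.cos(t)*tx+np.sin(t)*ty) for t in th],(0,255,255))
dr([np.array([.4727,.2823,.067])+.0105*np.array([np.cos(t),np.sin(t),0]) for t in th],(255,0,255))
cv2.imwrite("pics/"+sys.argv[1],a); save(c,"last_w.png")
E
python3 ovh.py h1.png 0
```

```text
now [0.4738 0.2785 0.1605] yaw -2.9253 t 53.45 gap 21.2 F [-0.7  0.4  0.9]
->  [0.4727 0.2823 0.14  ] 3.364 rows 5 turn total(units) -0.07
   [-0.0010,0.0001,0.0051] t -0.014
   [-0.0010,0.0001,0.0051] t -0.014
   [-0.0010,0.0001,0.0051] t -0.014
   [-0.0010,0.0001,0.0051] t -0.014
   [-0.0010,0.0001,0.0051] t -0.014
```

View pics/h1.png

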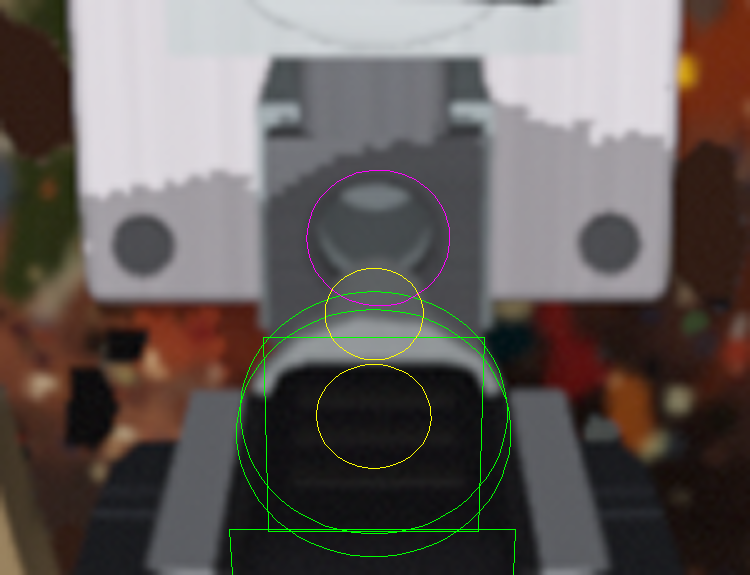

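```bash

python3 -m creep '{"hand":[10,10,10,10,10],"delta_pos":[[-0.0017,0.0003,0.01],[0,0,0.015],[0,0,0.01],[0,0,0.001],[0,0,0]],"turn":[-0.05,0,0,0,0]}' >/dev/null
python3 -m creep '{"hand":[10,10,10,10,10],"delta_pos":[[0,0,0],[0,0,0],[0,0,0],[0,0,0],[0,0,0]],"turn":[0,0,0,0,0]}' >/dev/null
python3 plan.py .4733 .2797 .13 3.364
python3 ovh.py h2.png -.0025
```

```text
now [0.4727 0.2795 0.1307] yaw -2.9209 t 54.33 gap 21.5 F [ 0.8 -0.6 -1.8]
->  [0.4733 0.2797 0.13  ] 3.364 rows 5 turn total(units) -0.019
   [-0.0000,-0.0002,0.0002] t -0.004
   [-0.0000,-0.0002,0.0002] t -0.004
   [-0.0000,-0.0002,0.0002] t -0.004
   [-0.0000,-0.0002,0.0002] t -0.004
   [-0.0000,-0.0002,0.0002] t -0.004
```

View pics/h2.png

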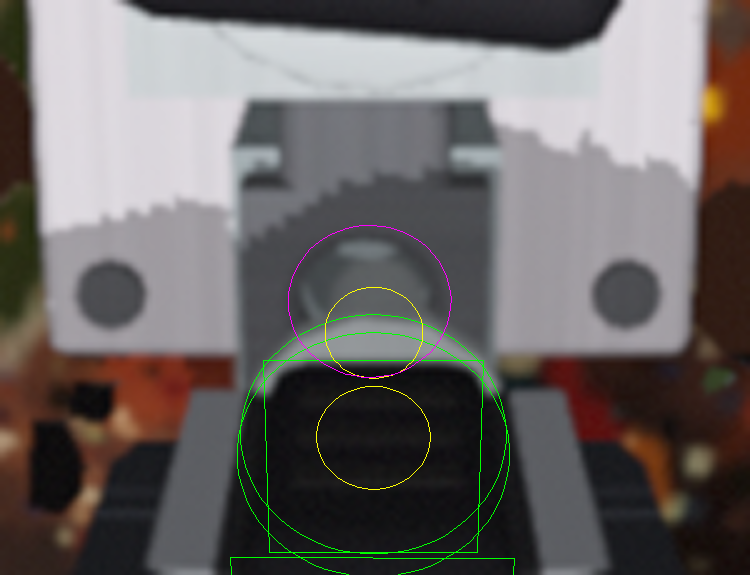

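The pin axis is within 0.7 mm of the hole centre. I'll lower it stepwise.

```bash

python3 -m creep '{"hand":[10,10,10,10,10],"delta_pos":[[-0.0003,-0.0007,0],[0,0,0.004],[0,0,0.004],[0,0,0],[0,0,0]],"turn":[0,0,0,0,0]}' 60
python3 -m creep '{"hand":[10,10,10,10,10],"delta_pos":[[0,0,0.004],[0,0,0.004],[0,0,0],[0,0,0],[0,0,0]],"turn":[0,0,0,0,0]}' 60
```

```text
clock: 54.8
tcp_pos: [0.4729, 0.28, 0.1235]
orientation: [-0.0, 0.781, -0.625, -0.0]
wrist_force: [0.5, 0.6, -2.3]
finger_gap: 0.0207
clock: 55.22
tcp_pos: [0.4729, 0.28, 0.1174]
orientation: [-0.0, 0.781, -0.625, -0.0]
wrist_force: [0.3, 2.2, -1.7]
finger_gap: 0.0212
```

```bash

python3 -m creep '{"hand":[10,10,10,10,10],"delta_pos":[[0,0,0.004],[0,0,0.004],[0,0,0.003],[0,0,0],[0,0,0]],"turn":[0,0,0,0,0]}' 60
python3 -m creep '{"hand":[10,10,10,10,10],"delta_pos":[[0,0,0.004],[0,0,0.004],[0,0,0.003],[0,0,0],[0,0,0]],"turn":[0,0,0,0,0]}' 60
python3 -m creep '{"hand":[10,10,10,10,10],"delta_pos":[[0,0,0.004],[0,0,0.003],[0,0,0.001],[0,0,0],[0,0,0]],"turn":[0,0,0,0,0]}' 60
```

```text
clock: 55.63
tcp_pos: [0.473, 0.28, 0.1084]
orientation: [-0.0, 0.781, -0.625, -0.0]
wrist_force: [0.9, 2.7, -2.9]
finger_gap: 0.0214
clock: 56.05
tcp_pos: [0.473, 0.28, 0.0996]
orientation: [-0.0, 0.781, -0.625, -0.0]
wrist_force: [0.8, 3.2, -3.3]
finger_gap: 0.0214
clock: 56.47
tcp_pos: [0.4731, 0.2799, 0.0933]
orientation: [-0.0, 0.781, -0.625, -0.0]
wrist_force: [2.2, 4.3, -3.1]
finger_gap: 0.0211
```

```bash

python3 -m creep '{"hand":[10,10,10,10,10],"delta_pos":[[-0.001,-0.0005,0.002],[0,0,0.002],[0,0,0.001],[0,0,0],[0,0,0]],"turn":[0,0,0,0,0]}' 60
python3 -m creep '{"hand":[10,10,10,10,10],"delta_pos":[[0,0,0.001],[0,0,0.001],[0,0,0],[0,0,0],[0,0,0]],"turn":[0,0,0,0,0]}' 60
```

```text
clock: 56.88
tcp_pos: [0.4727, 0.2803, 0.0895]
orientation: [0.001, 0.781, -0.625, -0.0]
wrist_force: [-1.5, -0.8, 2.9]
finger_gap: 0.0211
clock: 57.3
tcp_pos: [0.4728, 0.2803, 0.0894]
orientation: [0.0, 0.781, -0.625, 0.0]
wrist_force: [-5.4, -2.4, 13.2]
finger_gap: 0.0212
```

The collar is seated (13 N at TCP 0.0894, exactly as expected). I'll release, rise and check everything.

```bash

python3 -m creep '{"hand":[22,26,32,40,50],"delta_pos":[[0,0,0],[0,0,0],[0,0,0],[0,0,0],[0,0,0]],"turn":[0,0,0,0,0]}' 30
python3 -m creep '{"hand":[55,55,55,55,55],"delta_pos":[[0,0,-0.005],[0,0,-0.02],[0,0,-0.04],[0,0,-0.045],[0,0,-0.045]],"turn":[0,0,0,0,0]}' >/dev/null
python3 -m creep '{"hand":[55,55,55,55,55],"delta_pos":[[0.02,0,-0.03],[0.03,0,0],[0.03,0,0],[0.03,0,0],[0.02,0,0]],"turn":[0,0,0,0,0]}'
python3 -m creep '{"hand":[55,55,55,55,55],"delta_pos":[[0,0,0],[0,0,0],[0,0,0],[0,0,0],[0,0,0]],"turn":[0,0,0,0,0]}' >/dev/null
python3 - <<'E'
from h import *
c=env.read_camera("wrist"); save(c,"w18.png")
a=rectify(c,(.4865,.225),.222,.067,half=(.09,.15),s=.0005); 
b=rectify(c,(.486,.2258),.222,.082,half=(.05,.075),s=.00025); 
cv2.imwrite("pics/fin.png",np.hstack([a,b]) if a.shape[0]==b.shape[0] else a); print(a.shape,b.shape)
for t in ("key","wing","pin","disc1","eye","lock"): print(t,[(np.round(d["location"]).tolist(),round(d["score"],2)) for d in env.pinpoint("wrist",t)][:3])
c=env.read_camera("scene"); im=cv2.cvtColor(c["pixels"],cv2.COLOR_RGB2BGR)
cv2.imwrite("pics/s18.png",cv2.resize(im[130:240,160:300],None,fx=5,fy=5,interpolation=cv2.INTER_CUBIC))
E
```

```text
clock: 57.72
tcp_pos: [0.4731, 0.2805, 0.0875]
orientation: [0.0, 0.781, -0.625, -0.0]
wrist_force: [-0.1, -1.2, 0.4]
finger_gap: 0.0495
clock: 58.55
tcp_pos: [0.4964, 0.1776, 0.2364]
orientation: [-0.0, 0.78, -0.625, 0.0]
wrist_force: [0.3, -0.2, 0.4]
finger_gap: 0.0552
(601, 361, 3) (601, 401, 3)
key [([236.0, 282.0], 0.77), ([283.0, 282.0], 0.65), ([175.0, 99.0], 0.48)]
wing [([252.0, 279.0], 0.83), ([237.0, 282.0], 0.54)]
pin [([282.0, 280.0], 0.67), ([287.0, 280.0], 0.52)]
disc1 []
eye []
lock []
```

View pics/fin.png

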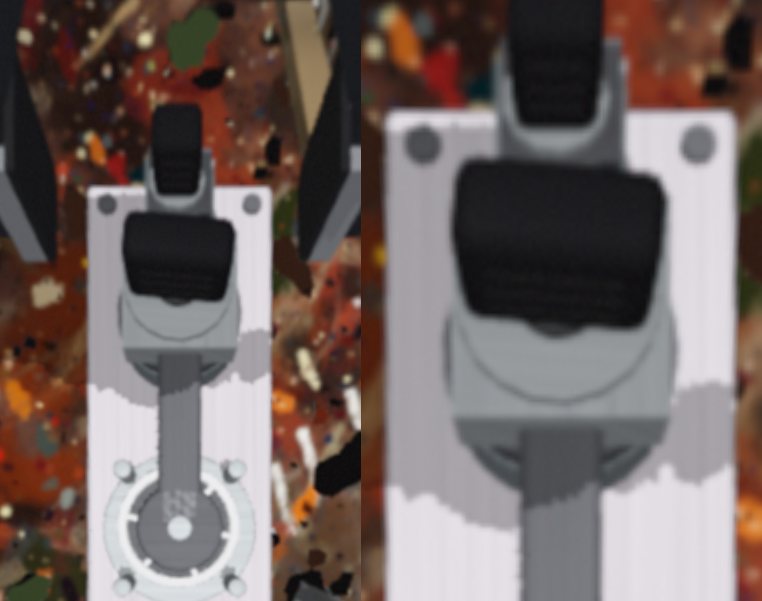

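View pics/s18.png

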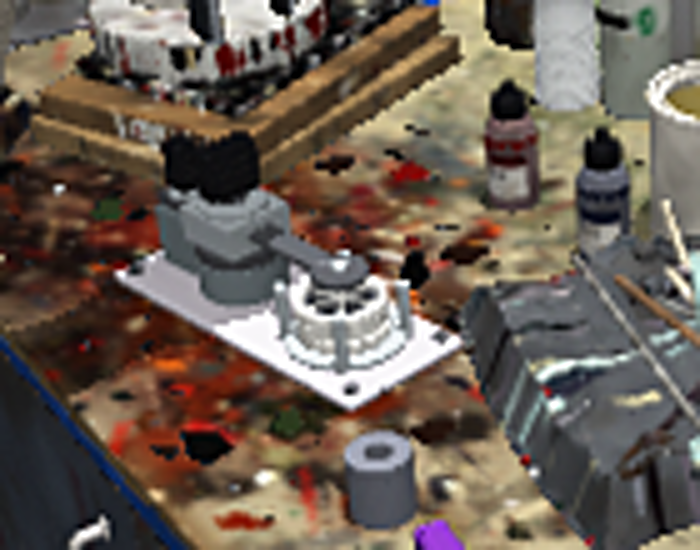

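View pics/w18.png

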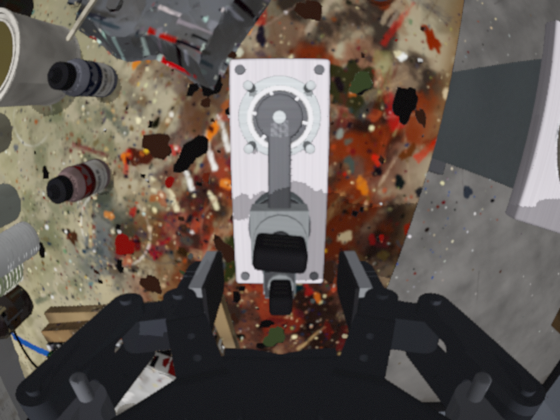

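```bash
python3 - <<'E'
from h import *
c=env.read_camera("wrist")
D=c["depth"]
def pt(r,k):
    d=rot(c["orientation"]).inv().apply(ray(c,(r,k),True)); d=d/d[2]*D[r,k]; return (rot(c["orientation"]).apply(d)+c["origin"]).round(4)
for n,r,k in (("collar",224,280),("collar",226,268),("collar",226,296),("headtop",222,254),("wing top",262,281),("pin top",300,281),("arm end",116,280),("arm",170,280)): print(n,pt(r,k))
E
```

```text
collar [0.4889 0.2087 0.0834]
collar [0.4994 0.213  0.0835]
collar [0.4738 0.2074 0.0831]
headtop [0.5129 0.2142 0.0776]
wing top [0.4843 0.2252 0.1284]
pin top [0.474  0.2708 0.1137]
arm end [0.5105 0.1124 0.0715]
arm [0.4994 0.1617 0.0682]
```

The depth checks agree: the collar is 5.7 mm above the head (6 expected), the wing top is at 128 mm (128) and the pin top at 114 mm (112). The gripper is clear, so I'm handing in.

```bash
python3 -c "
from workcell import env
print(env.hand_in()); print(env.get_state()['clock'])"
```

```text
the job is handed in; nothing more can be done
None
the job is handed in; nothing more can be done
```

The job is finished and was handed in at about 59 s; the hand-in gave no verdict.

- **Discs:** Only three discs were on the bench, and all three are stacked on the seat. In the close crops each one was about 1.5 mm or less off the seat centre.
- **Key:** I pressed the key into the slot until it was fully home and turned it clockwise to the stop, where the torque rose to about 0.8 N m. The keeper arm is over the stack. The collar measures 5.7 mm above the head (6 mm expected).
- **Pin:** The pin is fully down, with contact felt at exactly the expected height. Its top measures 114 mm (112 mm expected; the depth readings run about 1–2 mm high).
- **Bottles and gripper:** Both dropper bottles are standing where they were, and the gripper is clear of everything.

**Disagreements:**
- The key's blade points about 0.1 rad off the stand's x axis. That is play in the slot, and the limit is 0.25 rad.
- The held key sat 4–5 mm off the tool centre along the slot and the pin about 2.5 mm. Camera estimates before gripping had put both nearer. I corrected for this, and both went in with little force.

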